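Turn a filler head over in the flip nest and hang it to drain

ROBOT

A 6-joint arm with a two-finger parallel gripper is mounted at the origin on the work surface. World frame = base frame: x ahead of the robot, y to its left, z up, the work surface at z = 0. Lengths are in m, angles in rad, forces in N, time in s.
With the tool pointing down it reaches from about 0.4 to 0.825 m from the base axis. Payload 7 kg.
Tool frame: the origin (TCP) lies midway between the tips of the shut fingers; the grasp point (between the pads) lies 19 mm behind it; z points along the fingers, y is the line along which they close (so a half turn about z gives the same grasp; the last joint's range is limited). The gripper opens to 88 mm and grips with 3 to 60 N. Pads are 19 mm wide; open, the fingers measure 130 mm over their backs; the gripper's body (78 mm by 193 mm) begins 47 mm behind the grasp point.
Start: joints at [-0.871, 0.359, 0.012, 0, -1.224, -0.288], TCP at [0.27, -0.619, 0.197] pointing down, gripper open.
Joint ranges: [-3.07, 3.07], [-1.43, 2.12], [-1.02, 1.25], [-3.03, 1.67], [-3.05, -0], [-3.03, 3.03]. Speed limits (rad/s): [2.39, 2.39, 3.01, 3.14, 3.14, 3.14].

INTERFACE

Orientations are given as [roll, pitch, yaw] about the fixed x, y, z axes, in that order (R = Rz(yaw) Ry(pitch) Rx(roll)).
In Python, from station import get_state, grab_frame, calibration, job_done, boxes_of, regions_of, spot_point gives the robot as it stands. The module is installed in compiled form; this text tells all that it offers.
- The arm moves only by the tool arm_command, never from a script. Its argument "commands" is a list of rows, each an object of numbers: "tx", "ty", "tz": the shift along the tool's x, y, z each as a share of 25 cm, from -1 to 1; "twist": the turn about the tool's z as a share of 180 degrees, from -1 to 1. A call has exactly 8 rows; each row is the pose to reach, as a shift and turn from the pose commanded when the call began, along the tool's axes at that moment, turning the shorter way round; what a row does not reach only later rows make up. A row lasts 1/12 s, in which the tool goes at most 41.7 mm and 7.16 degrees, less where a joint would pass 70% of its speed; a pose out of reach is approached as far as the arm can. A call with a number of a shift or a turn outside -1 to 1 is refused whole. A call with a gripper value outside its range is refused whole. "claw" is the opening, from 0 (shut) to 1 (fully open), set as the call begins (left out, the last holds). The fingers move at their own pace and stop on an object; "grip_force" is the grip in N (left out, the last holds). Time passes only in rows, so rows that repeat a pose let the fingers close, or fill a call up. It gives the time, the measured TCP pose, the force, the opening and the grip force at its end, in the units of the state.
- get_state(): the state, without advancing time (a new reading comes with each control period).
- grab_frame(name): name is "scene" or "top" or "wrist"; returns the picture (480x640x3 uint8, red, green, blue); there is no depth.
- calibration(name): a dict with "camera_matrix" (3x3 intrinsics, pixels), "k1" (the pictures are not rectified: a ray, as slopes to the right and down, at radius r is drawn at 1 + k1 r^2 times it, then the intrinsics apply), "extrinsics" (4x4, takes a point from camera to world coordinates). Camera axes: x right, y down, z forward; pixel columns grow to the right and rows downward; lengths in m; the calibration is good to about 2 mm. A picture is of the moment at which its call begins: read the wrist's pose just before it. calibration takes no time and is no camera call; for the wrist camera it gives the pose at the moment of the call.
- job_done(): hands the job in; it is judged then, once.
Trained networks look in the newest picture that a camera, given by its name, has taken for a name from the list of things; names that differ only in an ending like _2 or _b are one class to them, and where a whole thing is asked for, a point or a joint stands for the part that bears it (a point fixed in the world has none). Each returns a list of dicts, best first, with "score" (0 to 1); they miss things now and then, are a little off and sometimes report something else, mostly with a low value. They report only what shows in the picture. A call takes as long as a camera call. They do not tell look-alikes from the thing itself.
- boxes_of(query, camera): "rect" ([left, top, right, bottom] in pixels, round what is visible of it).
- regions_of(query, camera): "region" (480x640 bool, what is visible of it) and "rect" ([left, top, right, bottom] in pixels, round what is visible of it).
- spot_point(query, camera): "uv" ([column, row] in pixels: a listed point, or the origin of a listed thing).
The state is a dict: "t": time; "q": joint angles; "qd": joint speeds; "joint_efforts": joint torques, N m; "eef_pos": TCP position; "ee_rot": TCP orientation; "force": force on the tool from outside, world axes, zero at the start; "moment": the same for the moment, N m; "width": finger opening in m; "gripper_force": force on a finger pad.
Only numpy, scipy, OpenCV 4.12 (cv2) and the standard library are available. Lean on these libraries where they do the work, as an engineer would, in place of code of your own. Each camera call takes 0.05 s, during which the arm holds its last target. There are 200 camera calls.

TASK

The bottle filler head stands on the bench with its spout up. Seat it flange-down in the pocket of the flip nest's open leaf, swing the leaf all the way shut so that the head is turned over into the nest, and swing the leaf fully open again, easing it down both ways and never letting it slam. Then hang the head, spout down, by its flange on the two rails of the drain rack, leaving the leaf open and the bottles, tub and wrench where they are.

Things in the scene. Friction and masses are not known exactly. Their poses are not given: they have to be found in the camera images.
- head_center (a point): Centre of the loose filler head. Stainless square flange 60 x 60 x 12 mm, flat back; on its middle a round spout 36 mm in diameter, 45 mm long (steel, blue sleeve, white lip); 57 mm overall, 0.2 to 0.45 kg. +z runs from flange to spout, x and y square to the flange's sides; flange at z -28.5 to -16.5 mm, spout -16.5 to +28.5. Starts spout up on the bench, on either side (rack on the other).
- hinge (a point): Middle of the hinge pin of the flip nest, a fixture fixed to the bench; 85 mm above the bench. The pin lies along this frame's x; z is up. The open leaf extends to -y, the fixed nest lies on +y. Foot 130 (x) by 300 (y) by 10 mm; two hinge cheeks 10 mm thick stand at x = +-58 mm, up to 100 mm above the bench.
- leaf (a joint): Angle of the hinged leaf: 0 = fully open, lying level on the -y side, pocket up; 3.14 = shut, lying level upside down over the nest. Turns freely (0.35 kg, little friction), so past upright it falls by its own weight unless held; stops at both ends. Starts open.
- pocket (a point): Centre of the floor of the square pocket in the leaf, 75 mm from the hinge pin and level with it; 85 mm above the bench when open. Axes are the leaf's, equal to the hinge frame's when open. The pocket is 65 x 65 mm and 13 mm deep, its white walls 6.5 mm thick; the head's flange lies flat in it, sides square to the walls.
- jaws (a point): Point 15 mm above the middle of the pocket floor, at the level of two thin steel keeper jaws, 20 mm wide, on the pocket's x sides. With the leaf open they stand clear, 46 mm along -y and +y from its middle. Geared to the leaf, they cross over the flange as it swings and clear it in the last 10 degrees before it is shut: the head is carried round, then drops 20 mm onto the nest rails, spout down.
- handle (a point): Middle of the leaf's handle: a round steel bar 12 mm in diameter, 165 mm from the hinge pin, parallel to it and at its level when open or shut; 74 mm of it is free between its two arms, with 40 mm of open space towards the hinge. Moves with the leaf; can be pinched from above all the way round, the bar turning between the fingers.
- nest (a point): Fixed nest: point midway between its two upright white rails, level with their tops, 52 mm above the bench, 75 mm from the hinge pin; axes as the hinge frame. Rails run along y, 86 mm long, 5 mm thick, 46 mm clear between. A turned-over head hangs here by its flange, flange back 12 mm above this point; the flange overhangs the rails by 2 mm a side and can be gripped on any two opposite sides.
- rack_top (a point): Drain rack, fixed: point midway between its two steel rails, level with their tops, 70 mm above the bench. Rails run along this frame's x, 180 mm long (legs at the ends), 5 mm thick, 12 mm high, 46 mm clear between; open below, down to a white foot 180 x 110 x 6 mm. A head hangs here by its flange, spout down between the rails, anywhere along the middle 110 mm.
- bottle_a: Bystander: amber bottle, 62 mm diameter, 190 mm tall, upright; origin under its centre.
- bottle_b: Bystander: second bottle like it; origin under its centre.
- tub: Bystander: white lidded tub, 68 mm diameter, 60 mm tall; origin under its centre.
- wrench: Bystander: steel wrench 160 mm long lying on the bench; origin under its middle.
- head: The filler head again; origin at the middle of the flange's back (28.5 mm from head_center), same axes.
There are look-alikes about, which are no part of the job. There is more than one size of the part that bears rack_top; the job needs the smaller.

How it is judged:
On the way, in this order (a step that is already met when the one before it is completed fails the run):
1. the head lies flat in the pocket of the open leaf, spout up, let go (z of head_center in the frame of pocket between 0.024 and 0.033 m and x of head_center in the frame of pocket between -0.008 and 0.008 m and y of head_center in the frame of pocket between -0.008 and 0.008 m and angle between head_center's own z axis and vertical below 0.08 rad and value of joint leaf below 0.1 rad and contact force between the fingers and head below 0.3 N), for 0.2 s.
2. the leaf is fully shut (within 0.1 rad) and the head hangs turned over in the nest (z of head_center in the frame of nest between -0.025 and -0.009 m and x of head_center in the frame of nest between -0.01 and 0.01 m and y of head_center in the frame of nest between -0.02 and 0.02 m and angle between head_center's own z axis and vertical above 2.97 rad and value of joint leaf above 3.04 rad), for 0.2 s.
3. the leaf is open again (within 0.1 rad), the turned-over head still in the nest (z of head_center in the frame of nest between -0.025 and -0.009 m and x of head_center in the frame of nest between -0.01 and 0.01 m and y of head_center in the frame of nest between -0.02 and 0.02 m and angle between head_center's own z axis and vertical above 2.97 rad and value of joint leaf below 0.1 rad), for 0.1 s.
At the end, for the whole second after the job is handed in: The head hangs at rest on the drain rack, spout down within 0.17 rad, flange on both rails (centre 9 to 25 mm below the rail tops, within 10 mm of the middle line and 75 mm of mid-length); the leaf lies open within 0.1 rad (z of head_center in the frame of rack_top between -0.025 and -0.009 m and y of head_center in the frame of rack_top between -0.01 and 0.01 m and x of head_center in the frame of rack_top between -0.075 and 0.075 m and angle between head_center's own z axis and vertical above 2.97 rad and value of joint leaf below 0.1 rad and linear speed of head below 0.03 m/s and angular speed of head below 0.3 rad/s); the robot touches nothing.
It fails at once if the leaf slams (turns faster than 7 rad/s) (velocity of joint leaf above 7 rad/s or velocity of joint leaf below -7 rad/s).
It fails at once if bottle_a is displaced by more than 30 mm (distance of bottle_a from where it was at the start of the episode above 0.03 m).
It fails at once if bottle_b is displaced by more than 30 mm (distance of bottle_b from where it was at the start of the episode above 0.03 m).
It fails at once if tub is displaced by more than 30 mm (distance of tub from where it was at the start of the episode above 0.03 m).
It fails at once if wrench is displaced by more than 30 mm (distance of wrench from where it was at the start of the episode above 0.03 m).
It also fails if it takes over 72 s, if anything falls off the work surface, if the arm or the gripper's body presses on something with over 40 N, if the wrist force passes 120 N, or if a joint passes its speed limit or range.

## Working session

There is one attempt and no reset: what is moved stays moved. The work goes in short steps, Python scripts to look and compute and a tool call to move; the robot and the scene stay as the last step left them, time stands still between calls to the robot, and variables do not carry over. Pictures are saved under pics/ and viewed, at most 10 in all, crops included, and the job is handed in when it is done.

Besides the shell and the picture viewer there is one more tool, called after "Request:" as name(argument=value, ...) on one line, values as JSON. arm_command: Moves the arm, as the interface text tells. Shift numbers are shares of 25 cm and turn numbers shares of 180 degrees, none past 1 either way. Its arguments: {"type":"object","properties":{"commands":{"type":"array"},"claw":{"type":"number"},"grip_force":{"type":"number"}},"required":["commands"]}

```bash
mkdir -p pics
cat > h.py <<'E'
import numpy as np, cv2, sys
from station import *
def ray(cam,uv,cal=None):
    c=cal or calibration(cam); K=np.array(c["camera_matrix"]);T=np.array(c["extrinsics"]);k=c["k1"]
    p=cv2.undistortPoints(np.array([[uv]],float),K,np.array([k,0,0,0,0.]))[0,0]
    d=T[:3,:3]@np.array([p[0],p[1],1]);return T[:3,3],d/np.linalg.norm(d)
def onz(cam,uv,z,cal=None):
    o,d=ray(cam,uv,cal);return o+d*(z-o[2])/d[2]
def tri(rays):
    A=sum(np.eye(3)-np.outer(d,d) for o,d in rays);b=sum((np.eye(3)-np.outer(d,d))@o for o,d in rays)
    x=np.linalg.solve(A,b);return x,[round(1e3*float(np.linalg.norm(np.cross(x-o,d))),1) for o,d in rays]
def proj(cam,P,cal=None):
    c=cal or calibration(cam); T=np.linalg.inv(np.array(c["extrinsics"]));K=np.array(c["camera_matrix"])
    q,_=cv2.projectPoints(np.array(P,float).reshape(-1,3),cv2.Rodrigues(T[:3,:3])[0],T[:3,3],K,np.array([c["k1"],0,0,0,0.]));return q[:,0]
def save(img,n): cv2.imwrite("pics/"+n,img[:,:,::-1])
np.set_printoptions(precision=4,suppress=True)
E
python3 - <<'E'
from h import *
for c in ["scene","top"]:
    im=grab_frame(c);save(im,c+"0.png")
    print(c,np.array(calibration(c)["extrinsics"])[:3,3])
    for q in ["head_center","hinge","pocket","handle","nest","rack_top","bottle_a","tub","wrench"]:
        print(q,[(np.round(r["uv"],1).tolist(),round(r["score"],2)) for r in spot_point(q,c)[:4]])
print(get_state())
E
```

```text
scene [1.4547 0.5928 0.9292]
head_center [([223.3, 187.6], 0.61), ([312.4, 247.3], 0.37)]
hinge [([288.0, 223.7], 0.86)]
pocket [([272.2, 215.8], 0.71), ([267.0, 321.8], 0.5)]
handle [([242.4, 197.6], 0.94)]
nest [([311.0, 244.6], 0.72)]
rack_top [([431.5, 249.4], 0.9), ([547.6, 267.6], 0.65)]
bottle_a [([339.6, 334.9], 0.89), ([182.7, 270.8], 0.74)]
tub [([206.2, 286.4], 0.62)]
wrench [([268.9, 321.4], 0.75)]
top [0.3927 0.0976 1.706 ]
head_center [([463.8, 285.6], 0.74), ([459.2, 284.1], 0.65), ([259.7, 181.6], 0.42)]
hinge [([354.9, 247.5], 0.94)]
pocket [([386.2, 250.9], 0.77)]
handle [([417.9, 254.1], 0.94), ([415.5, 174.6], 0.51)]
nest [([323.7, 242.6], 0.96)]
rack_top [([225.2, 289.2], 0.75), ([119.8, 313.0], 0.73)]
bottle_a [([260.9, 182.3], 0.8), ([413.0, 175.1], 0.66)]
tub [([390.0, 174.7], 0.66)]
wrench [([320.8, 164.0], 0.62)]
{'t': 1.0, 'q': array([-0.8709,  0.3586,  0.0119, -0.    , -1.2241, -0.2881]), 'qd': array([ 0.0011, -0.0004, -0.0009,  0.0009,  0.0006,  0.0011]), 'joint_efforts': array([ -0.0002, -58.2391,  29.331 ,   7.0026,   0.0126,  -0.0001]), 'eef_pos': array([ 0.2701, -0.6186,  0.1967]), 'ee_rot': array([ 3.1416,  0.    , -2.7298]), 'force': array([ 0.0471,  0.3421, -0.1133]), 'moment': array([-0.0356, -0.0046, -0.0031]), 'gripper_force': 0.0, 'width': 0.08743018605493813}
```

Run:
```python
from h import *
S=dict(head=(223.3,187.6),hinge=(288,223.7),pocket=(272.2,215.8),handle=(242.4,197.6),nest=(311,244.6),rackA=(431.5,249.4),rackB=(547.6,267.6),botA=(339.6,334.9),botB=(182.7,270.8),tub=(206.2,286.4),wrench=(268.9,321.4))
T=dict(head=(463.8,285.6),hinge=(354.9,247.5),pocket=(386.2,250.9),handle=(417.9,254.1),nest=(323.7,242.6),rackA=(225.2,289.2),rackB=(119.8,313),botA=(260.9,182.3),botB=(413,175.1),tub=(390,174.7),wrench=(320.8,164))
for k in S: print(k,*tri([ray("scene",S[k]),ray("top",T[k])]))
for q in ["rack_top","head_center"]:
  for c in ["scene","top"]: print(q,c,[(np.round(r["rect"]).tolist(),round(r["score"],2)) for r in boxes_of(q,c)[:3]])
```

```text
head [ 0.4406 -0.3211  0.0293] [0.5, 0.5]
hinge [ 0.5448 -0.0224  0.0819] [1.2, 1.2]
pocket [ 0.5297 -0.0959  0.0708] [10.5, 10.5]
handle [ 0.5229 -0.185   0.0916] [1.1, 1.1]
nest [0.5619 0.0579 0.0592] [2.5, 2.5]
rackA [0.439  0.3244 0.071 ] [2.6, 2.6]
rackB [0.3794 0.599  0.0909] [0.7, 0.7]
botA [ 0.7385  0.2335 -0.0019] [2.0, 2.0]
botB [ 0.7572 -0.2004  0.0007] [5.4, 5.4]
tub [ 0.7591 -0.1327 -0.0173] [0.7, 0.7]
wrench [ 0.7863  0.0689 -0.0042] [6.9, 6.9]
rack_top scene [([482.0, 238.0, 591.0, 335.0], 0.91), ([391.0, 230.0, 464.0, 296.0], 0.61)]
rack_top top [([87.0, 260.0, 176.0, 368.0], 0.79), ([206.0, 256.0, 254.0, 328.0], 0.74), ([346.0, 228.0, 418.0, 267.0], 0.72)]
head_center scene [([210.0, 176.0, 235.0, 203.0], 0.87)]
head_center top [([448.0, 272.0, 474.0, 296.0], 0.57)]
```

View pics/scene0.png

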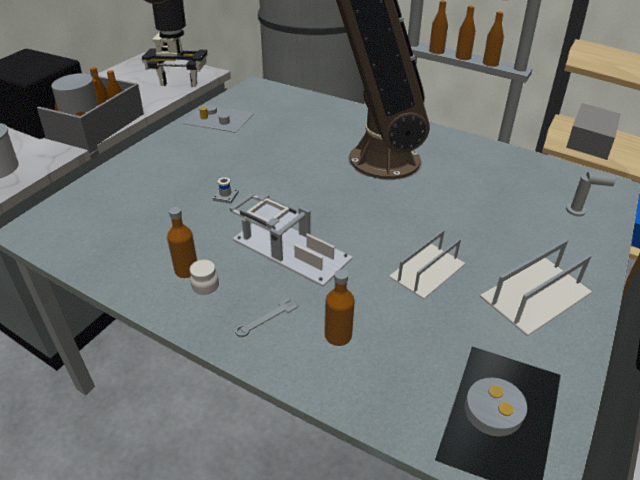

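View pics/top0.png

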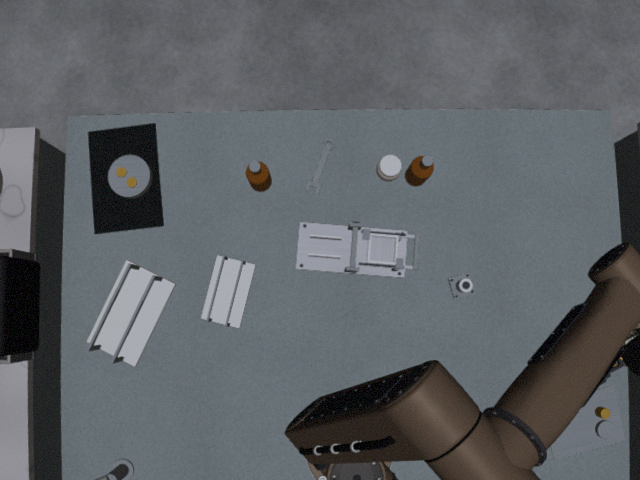

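Small rack is the left-hand one at top (228,291), the large look-alike is at (130,313). The head is at top (463,286), and the nest lies between (300–415, 222–277), handle toward the head.

```bash
cat >> h.py <<'E'
def wrap(a,m=2*np.pi): return (a+m/2)%m-m/2
def plan(p,yaw=None,frm=None,fy=None):
    """steps (tx,ty,tz,twist) from commanded pose frm/fy (default measured) to p,yaw; yaw modulo pi choice left to caller"""
    s=get_state(); f=np.array(s["eef_pos"] if frm is None else frm); y=s["ee_rot"][2] if fy is None else fy
    d=np.array(p)-f; X=np.array([np.cos(y),np.sin(y),0]);Y=np.array([np.sin(y),-np.cos(y),0])
    t=0 if yaw is None else -wrap(yaw-y)
    r=np.array([d@X,d@Y,-d[2]])/.25; print("plan",r,"twist",round(t/np.pi,4)," mm",np.round(1e3*d,1)); return r,t/np.pi
E
python3 - <<'E'
from h import *
s=get_state(); c=calibration("wrist");T=np.array(c["extrinsics"])
from scipy.spatial.transform import Rotation as R
Rt=R.from_euler("xyz",s["ee_rot"]).as_matrix()
print(Rt.T@(T[:3,3]-s["eef_pos"]));print(Rt.T@T[:3,:3]);print(c["camera_matrix"],c["k1"])
plan([0.44,-0.36,0.25],-2.73)
print(s["q"])
E
```

```text
[ 0.0771  0.0005 -0.188 ]
[[-0.0009 -0.9588 -0.2842]
 [ 1.     -0.0007 -0.0008]
 [ 0.0006 -0.2842  0.9588]]
[[353.2048   0.     311.4528]
 [  0.     353.2048 236.5607]
 [  0.       0.       1.    ]] -0.07218694089489432
plan [-1.0366  0.676  -0.2133] twist 0.0001  mm [169.8 258.6  53.3]
[-0.8709  0.3586  0.0119  0.     -1.2241 -0.2881]
```

Request:
arm_command(commands=[{"tx":-0.95,"ty":0.72,"tz":0.2,"twist":0},{"tx":-0.95,"ty":0.72,"tz":0.2,"twist":0},{"tx":-0.95,"ty":0.72,"tz":0.2,"twist":0},{"tx":-0.95,"ty":0.72,"tz":0.2,"twist":0},{"tx":-0.95,"ty":0.72,"tz":0.2,"twist":0},{"tx":-0.95,"ty":0.72,"tz":0.2,"twist":0},{"tx":-0.95,"ty":0.72,"tz":0.2,"twist":0},{"tx":-0.95,"ty":0.72,"tz":0.2,"twist":0}], claw=1, grip_force=20)

```text
t: 1.87
eef_pos: [0.4173, -0.3545, 0.1461]
ee_rot: [3.141, 0.001, -2.727]
force: [-0.4, -0.3, -0.3]
width: 0.0879
gripper_force: 0.0
```

Request:
arm_command(commands=[{"tx":-0.15,"ty":0.11,"tz":0.07,"twist":0},{"tx":-0.15,"ty":0.11,"tz":0.07,"twist":0},{"tx":-0.15,"ty":0.11,"tz":0.07,"twist":0},{"tx":-0.15,"ty":0.11,"tz":0.07,"twist":0},{"tx":-0.15,"ty":0.11,"tz":0.07,"twist":0},{"tx":-0.15,"ty":0.11,"tz":0.07,"twist":0},{"tx":-0.15,"ty":0.11,"tz":0.07,"twist":0},{"tx":-0.15,"ty":0.11,"tz":0.07,"twist":0}])

```text
t: 2.53
eef_pos: [0.4388, -0.3191, 0.1294]
ee_rot: [-3.141, 0.0, -2.731]
force: [-0.6, 0.1, 0.4]
width: 0.0878
gripper_force: 0.0
```

Run:
```python
from h import *
s=get_state();print(s["eef_pos"],s["ee_rot"],s["t"])
cal=calibration("wrist");im=grab_frame("wrist");save(im,"w1.png")
for q in ["head_center","head"]:
  for r in spot_point(q,"wrist")[:2]: print(q,r["uv"],r["score"],onz("wrist",r["uv"],.0285 if q!="head" else 0,cal))
# flange orientation: mask warped to z=0.012 plane
rg=regions_of("head_center","wrist")
for r in rg[:2]:
  print(r["score"],r["rect"])
m=rg[0]["region"].astype(np.uint8)
c,_=cv2.findContours(m,cv2.RETR_EXTERNAL,cv2.CHAIN_APPROX_NONE);c=max(c,key=cv2.contourArea)[:,0]
g=np.array([onz("wrist",p,.012,cal)[:2] for p in c],np.float32)
a=cv2.minAreaRect(g*1000);print(a)
print("corners",cv2.approxPolyDP(c.reshape(-1,1,2),6,True)[:,0].tolist())
```

```text
[ 0.4388 -0.3191  0.1294] [-3.1413  0.0003 -2.7312] 2.5333
head_center [311.3, 231.7] 0.57 [ 0.4427 -0.3173  0.0285]
head [311.6, 222.8] 0.56 [ 0.4421 -0.3173  0.    ]
0.82 [275.8, 184.9, 349.3, 263.7]
((442.2679748535156, -317.43994140625), (65.9552001953125, 59.65473556518555), 15.39254379272461)
corners [[285, 186], [276, 250], [310, 261], [338, 259], [348, 196]]
```

View pics/w1.png

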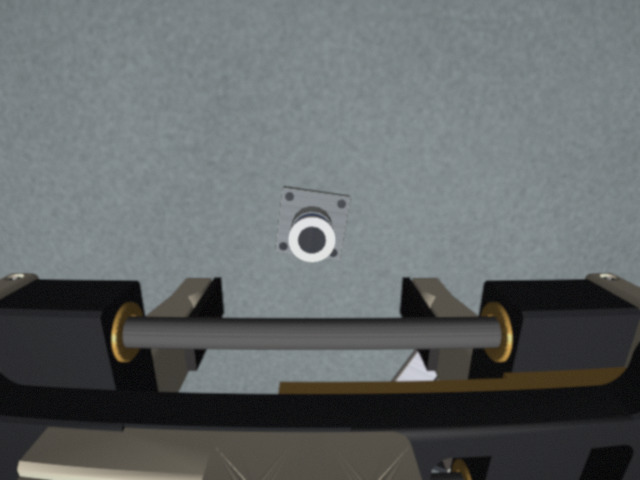

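Request:
arm_command(commands=[{"tx":-0.016,"ty":0,"tz":0.1,"twist":0},{"tx":-0.016,"ty":0,"tz":0.2,"twist":0},{"tx":-0.016,"ty":0,"tz":0.3,"twist":0},{"tx":-0.016,"ty":0,"tz":0.36,"twist":0},{"tx":-0.016,"ty":0,"tz":0.4,"twist":0},{"tx":-0.016,"ty":0,"tz":0.41,"twist":0},{"tx":-0.016,"ty":0,"tz":0.41,"twist":0},{"tx":-0.016,"ty":0,"tz":0.41,"twist":0}])

```text
t: 3.4
eef_pos: [0.4435, -0.317, 0.0275]
ee_rot: [-3.141, 0.001, -2.73]
force: [-0.1, 0.6, -0.1]
width: 0.0878
gripper_force: 0.0
```

Request:
arm_command(commands=[{"tx":0,"ty":0,"tz":0,"twist":0},{"tx":0,"ty":0,"tz":0,"twist":0},{"tx":0,"ty":0,"tz":0,"twist":0},{"tx":0,"ty":0,"tz":0,"twist":0},{"tx":0,"ty":0,"tz":0,"twist":0},{"tx":0,"ty":0,"tz":0,"twist":0},{"tx":0,"ty":0,"tz":0,"twist":0},{"tx":0,"ty":0,"tz":0,"twist":0}], claw=0, grip_force=25)

```text
t: 4.07
eef_pos: [0.4428, -0.3167, 0.0267]
ee_rot: [-3.142, -0.0, -2.73]
force: [-0.0, -0.0, -0.0]
width: 0.0399
gripper_force: 0.0
```

Run:
```python
from h import *
s=get_state();print(s["eef_pos"],s["ee_rot"],s["t"],s["width"],s["gripper_force"])
# orientation from edges seen earlier, tcp pose then (0.4388,-0.3191,0.1294), cam = current shifted
cal=calibration("wrist");cal=dict(cal);T=np.array(cal["extrinsics"]).copy();T[:3,3]+=np.array([0.4388,-0.3191,0.1294])-s["eef_pos"];cal["extrinsics"]=T
P=[onz("wrist",p,.012,cal) for p in [(285,186),(348.5,196),(278,249)]]
a=P[1]-P[0];b=P[2]-P[0];print(np.degrees(np.arctan2(a[1],a[0])),np.degrees(np.arctan2(b[1],b[0])),np.linalg.norm(a),np.linalg.norm(b))
# next: lift & go to viewing pose
plan([0.44,-0.17,0.27],-3.16)
```

```text
[ 0.4428 -0.3167  0.0267] [-3.1416 -0.0001 -2.7297] 4.0667 0.039859546823117147 0.0
104.56033836741703 16.03581300086983 0.05598660599402973 0.05804939746782565
plan [-0.2249  0.5423 -0.9733] twist 0.137  mm [ -2.8 146.7 243.3]
```

Request:
arm_command(commands=[{"tx":0,"ty":0,"tz":0,"twist":0},{"tx":0,"ty":0,"tz":0,"twist":0},{"tx":0,"ty":0,"tz":0,"twist":0},{"tx":0,"ty":0,"tz":-0.1,"twist":0},{"tx":0,"ty":0,"tz":-0.2,"twist":0},{"tx":0,"ty":0,"tz":-0.3,"twist":0},{"tx":0,"ty":0,"tz":-0.4,"twist":0},{"tx":0,"ty":0,"tz":-0.5,"twist":0}])

```text
t: 4.73
eef_pos: [0.4425, -0.3166, 0.1528]
ee_rot: [3.141, -0.0, -2.73]
force: [1.0, 0.4, -0.4]
width: 0.0001
gripper_force: 0.0
```

Request:
arm_command(commands=[{"tx":-0.22,"ty":0.54,"tz":-0.47,"twist":0.137},{"tx":-0.22,"ty":0.54,"tz":-0.47,"twist":0.137},{"tx":-0.22,"ty":0.54,"tz":-0.47,"twist":0.137},{"tx":-0.22,"ty":0.54,"tz":-0.47,"twist":0.137},{"tx":-0.22,"ty":0.54,"tz":-0.47,"twist":0.137},{"tx":-0.22,"ty":0.54,"tz":-0.47,"twist":0.137},{"tx":-0.22,"ty":0.54,"tz":-0.47,"twist":0.137},{"tx":-0.22,"ty":0.54,"tz":-0.47,"twist":0.137}])

```text
t: 5.4
eef_pos: [0.4388, -0.1708, 0.2687]
ee_rot: [3.141, -0.0, 3.124]
force: [-0.1, -1.4, -0.2]
width: 0.0004
gripper_force: 0.0
```

Run:
```python
from h import *
import pickle
s=get_state();print(s["eef_pos"],s["ee_rot"],s["t"],s["width"],s["gripper_force"],s["force"])
cal=calibration("wrist");im=grab_frame("wrist");save(im,"w2.png")
S={};print(cal["extrinsics"])
for q,z in [("hinge",.085),("pocket",.085),("handle",.085),("jaws",.1),("nest",.052),("head_center",.085)]:
  for r in spot_point(q,"wrist")[:2]: print(q,np.round(r["uv"],1),round(r["score"],2),onz("wrist",r["uv"],z,cal))
r=regions_of("pocket","wrist");print([(x["rect"],x["score"]) for x in r])
pickle.dump(cal,open("w2.pkl","wb"))
```

```text
[ 0.4388 -0.1708  0.2687] [ 3.1413 -0.0005  3.1238] 5.4 0.0003787362248372958 0.0 [-0.0606 -1.413  -0.2134]
[[ 0.0187  0.9587  0.2839  0.3617]
 [ 0.9998 -0.0179 -0.0054 -0.1692]
 [-0.0001  0.2839 -0.9588  0.4567]
 [ 0.      0.      0.      1.    ]]
hinge [447.8 290.8] 0.87 [ 0.5406 -0.0136  0.085 ]
pocket [382.9 289.9] 0.9 [ 0.5375 -0.09    0.085 ]
jaws [444.4 294.6] 0.61 [ 0.538  -0.0233  0.1   ]
head_center [193.4 200.9] 0.86 [ 0.4294 -0.2974  0.085 ]
[([299.7, 247.1, 456.7, 318.4], 0.86)]
```

View pics/w2.png

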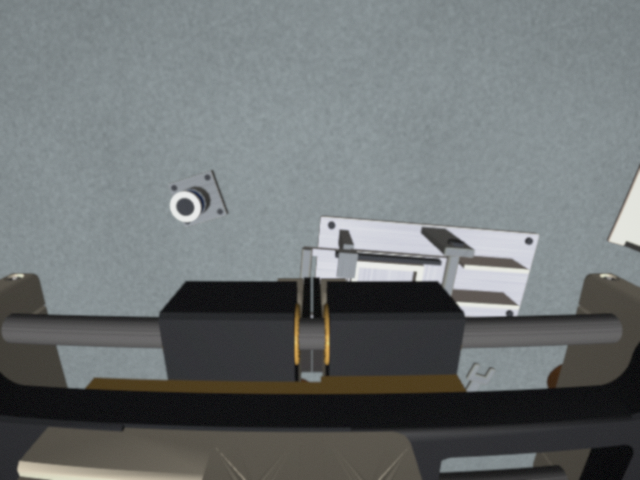

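Run:
```python
from h import *
import pickle
cal=pickle.load(open("w2.pkl","rb"))
rays=[ray("wrist",(193.4,200.9),cal)]
print("lip",onz("wrist",(186,205.5),.057,cal),"ctr",onz("wrist",(193.4,200.9),.0285,cal))
for c in ["scene","top"]:
    im=grab_frame(c);
    r=spot_point("head_center",c)[:3];print(c,[(x["uv"],x["score"]) for x in r]);rays.append(ray(c,r[0]["uv"]))
    if c=="scene":save(cv2.resize(im[120:280,150:350],None,fx=3,fy=3,interpolation=cv2.INTER_CUBIC),"s1.png")
print(tri(rays),tri(rays[1:]),[onz(c,r,.0285) for c,r in []])
s=get_state();T=np.array(calibration("wrist")["extrinsics"]);
# old lip ray
c2=dict(cal);T=np.array(cal["extrinsics"]).copy()
```

```text
lip [ 0.4397 -0.3164  0.057 ] ctr [ 0.4397 -0.3169  0.0285]
scene [([222.3, 188.0], 0.87)]
top [([262.3, 183.5], 0.59), ([229.4, 289.2], 0.42)]
(array([ 0.5803, -0.0365,  0.3091]), [264.2, 140.5, 255.4]) (array([0.7422, 0.1089, 0.3545]), [120.1, 120.1]) []
```

View pics/s1.png

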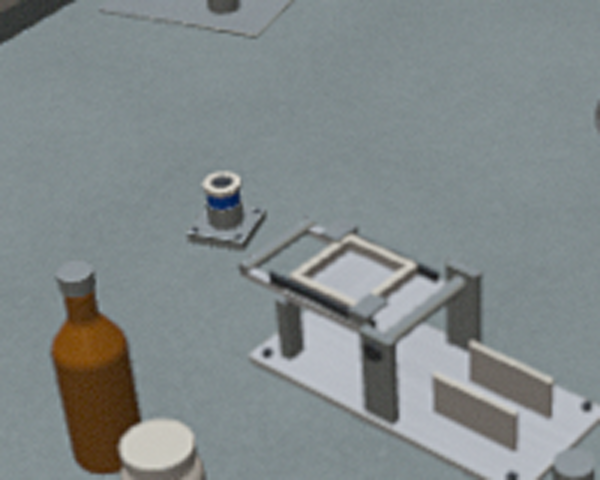

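Grip slipped off (the fingers shut above the spout); the head stands unmoved at about scene (223,188). I'll go back and check the grip force before lifting.

Request:
arm_command(commands=[{"tx":-0.018,"ty":-0.584,"tz":0.3,"twist":-0.137},{"tx":-0.018,"ty":-0.584,"tz":0.3,"twist":-0.137},{"tx":-0.018,"ty":-0.584,"tz":0.4,"twist":-0.137},{"tx":-0.018,"ty":-0.584,"tz":0.556,"twist":-0.137},{"tx":-0.018,"ty":-0.584,"tz":0.556,"twist":-0.137},{"tx":-0.018,"ty":-0.584,"tz":0.556,"twist":-0.137},{"tx":-0.018,"ty":-0.584,"tz":0.556,"twist":-0.137},{"tx":-0.018,"ty":-0.584,"tz":0.556,"twist":-0.137}], claw=1)

```text
t: 6.67
eef_pos: [0.4409, -0.3173, 0.1304]
ee_rot: [3.141, -0.001, -2.731]
force: [0.9, -0.4, 1.0]
width: 0.0481
gripper_force: 0.0
```

Run:
```python
from h import *
s=get_state();print(s["eef_pos"],s["ee_rot"],s["t"],s["width"])
cal=calibration("wrist");im=grab_frame("wrist")
for q in ["head_center"]:
  for r in spot_point(q,"wrist")[:1]: print(q,r["uv"],r["score"],onz("wrist",r["uv"],.0285,cal))
r=regions_of("head_center","wrist")[0]
m=r["region"].astype(np.uint8)
c,_=cv2.findContours(m,cv2.RETR_EXTERNAL,cv2.CHAIN_APPROX_NONE);c=max(c,key=cv2.contourArea)[:,0]
g=np.array([onz("wrist",p,.012,cal)[:2] for p in c],np.float32)
print(r["score"],cv2.minAreaRect(g*1000))
plan([0.4415,-0.317,0.024])
```

```text
[ 0.4409 -0.3173  0.1304] [ 3.1414 -0.001  -2.7308] 6.6667 0.04814884709324665
head_center [311.8, 226.9] 0.78 [ 0.4409 -0.3167  0.0285]Traceback (most recent call last):
  File "<stdin>", line 6, in <module>
IndexError: list index out of range
```

Request:
arm_command(commands=[{"tx":0,"ty":0,"tz":0,"twist":0},{"tx":0,"ty":0,"tz":0,"twist":0},{"tx":0,"ty":0,"tz":0.1,"twist":0},{"tx":0,"ty":0,"tz":0.2,"twist":0},{"tx":0,"ty":0,"tz":0.3,"twist":0},{"tx":0,"ty":0,"tz":0.38,"twist":0},{"tx":0,"ty":0,"tz":0.42,"twist":0},{"tx":0,"ty":0,"tz":0.426,"twist":0}])

```text
t: 7.48
eef_pos: [0.44, -0.3164, 0.0223]
ee_rot: [3.14, -0.002, -2.729]
force: [-0.4, 0.6, -0.3]
width: 0.0873
gripper_force: 0.0
```

Request:
arm_command(commands=[{"tx":0,"ty":0,"tz":0,"twist":0},{"tx":0,"ty":0,"tz":0,"twist":0},{"tx":0,"ty":0,"tz":0,"twist":0},{"tx":0,"ty":0,"tz":0,"twist":0},{"tx":0,"ty":0,"tz":0,"twist":0},{"tx":0,"ty":0,"tz":0,"twist":0},{"tx":0,"ty":0,"tz":0,"twist":0},{"tx":0,"ty":0,"tz":0,"twist":0}], claw=0.25, grip_force=50)

```text
t: 8.15
eef_pos: [0.441, -0.3171, 0.0238]
ee_rot: [-3.141, 0.0, -2.73]
force: [-0.2, -0.3, -0.0]
width: 0.0403
gripper_force: 0.0
```

Request:
arm_command(commands=[{"tx":0,"ty":0,"tz":0,"twist":0},{"tx":0,"ty":0,"tz":0,"twist":0},{"tx":0,"ty":0,"tz":0,"twist":0},{"tx":0,"ty":0,"tz":0,"twist":0},{"tx":0,"ty":0,"tz":0,"twist":0},{"tx":0,"ty":0,"tz":0,"twist":0},{"tx":0,"ty":0,"tz":0,"twist":0},{"tx":0,"ty":0,"tz":0,"twist":0}])

```text
t: 8.82
eef_pos: [0.4414, -0.3173, 0.0239]
ee_rot: [-3.141, 0.001, -2.73]
force: [2.2, -3.5, 1.6]
width: 0.0326
gripper_force: 50.0
```

Request:
arm_command(commands=[{"tx":0,"ty":0,"tz":-0.005,"twist":0},{"tx":0,"ty":0,"tz":-0.01,"twist":0},{"tx":0,"ty":0,"tz":-0.02,"twist":0},{"tx":0,"ty":0,"tz":-0.03,"twist":0},{"tx":0,"ty":0,"tz":-0.04,"twist":0},{"tx":0,"ty":0,"tz":-0.05,"twist":0},{"tx":0,"ty":0,"tz":-0.06,"twist":0},{"tx":0,"ty":0,"tz":-0.06,"twist":0}])

```text
t: 9.48
eef_pos: [0.4412, -0.3172, 0.0393]
ee_rot: [-3.141, 0.001, -2.73]
force: [-0.1, 0.0, -3.5]
width: 0.0332
gripper_force: 50.0
```

Run:
```python
from h import *
s=get_state();print(s["eef_pos"],s["t"],s["width"],s["gripper_force"],s["force"],s["moment"])
a=grab_frame("scene")[140:230,170:290]; b=grab_frame("wrist")[170:350,210:410]
a=cv2.resize(a,(400,300),interpolation=cv2.INTER_CUBIC);b=cv2.resize(b,(333,300))
save(np.hstack([a,b]),"g1.png")
```

```text
[ 0.4412 -0.3172  0.0393] 9.4833 0.03318513264522994 49.99698221683502 [-0.1028  0.0373 -3.4781] [-0.0357 -0.0329  0.0141]
```

View pics/g1.png

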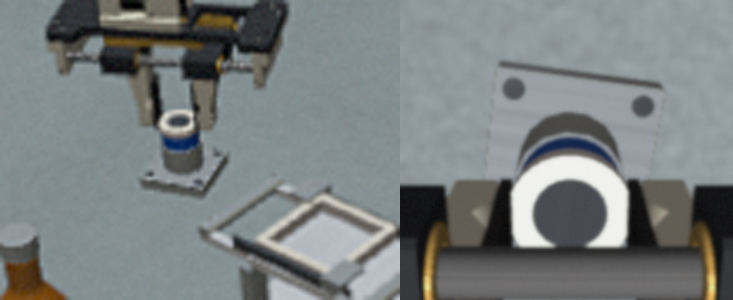

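Head is held upright on the tool axis (wrist view: lip right on the axis; scene: flange clear of the bench). Now carry it to a view over the nest.

Request:
arm_command(commands=[{"tx":0,"ty":0,"tz":-0.08,"twist":0},{"tx":0,"ty":0,"tz":-0.2,"twist":0},{"tx":-0.1,"ty":0.05,"tz":-0.3,"twist":0},{"tx":-0.2,"ty":0.1,"tz":-0.4,"twist":0},{"tx":-0.3,"ty":0.165,"tz":-0.5,"twist":0},{"tx":-0.4,"ty":0.22,"tz":-0.55,"twist":0},{"tx":-0.5,"ty":0.28,"tz":-0.6,"twist":0},{"tx":-0.6,"ty":0.33,"tz":-0.6,"twist":0}])

```text
t: 10.25
eef_pos: [0.5472, -0.1803, 0.1918]
ee_rot: [-3.139, 0.004, -2.729]
force: [1.0, -1.2, -4.0]
width: 0.0331
gripper_force: 50.0
```

Request:
arm_command(commands=[{"tx":-0.08,"ty":0.05,"tz":-0.1,"twist":0.03},{"tx":-0.16,"ty":0.1,"tz":-0.2,"twist":0.06},{"tx":-0.24,"ty":0.15,"tz":-0.3,"twist":0.09},{"tx":-0.32,"ty":0.2,"tz":-0.36,"twist":0.12},{"tx":-0.4,"ty":0.225,"tz":-0.36,"twist":0.135},{"tx":-0.4,"ty":0.225,"tz":-0.36,"twist":0.135},{"tx":-0.4,"ty":0.225,"tz":-0.36,"twist":0.135},{"tx":-0.4,"ty":0.225,"tz":-0.36,"twist":0.135}])

```text
t: 10.92
eef_pos: [0.6138, -0.0898, 0.2776]
ee_rot: [-3.142, -0.002, 3.13]
force: [0.3, -0.2, -4.2]
width: 0.0332
gripper_force: 50.0
```

Run:
```python
from h import *
import pickle
s=get_state();print(s["eef_pos"],s["ee_rot"],s["t"],s["width"],s["gripper_force"],s["force"])
cal=calibration("wrist");im=grab_frame("wrist");save(im,"w3.png")
for q,z in [("hinge",.085),("pocket",.085),("handle",.085),("jaws",.1),("nest",.052)]:
  for r in spot_point(q,"wrist")[:2]: print(q,np.round(r["uv"],1),round(r["score"],2),onz("wrist",r["uv"],z,cal))
pickle.dump(cal,open("w3.pkl","wb"))
```

```text
[ 0.6138 -0.0898  0.2776] [-3.1416 -0.002   3.1302] 10.9167 0.033164824744247035 49.99836444854736 [ 0.3379 -0.225  -4.2126]
hinge [380.4 141.9] 0.87 [ 0.5464 -0.0166  0.085 ]
pocket [309.4 132.6] 0.68 [ 0.5363 -0.091   0.085 ]
pocket [439.1 146.8] 0.68 [0.5515 0.0463 0.085 ]
handle [222.2 127. ] 0.61 [ 0.529  -0.1817  0.085 ]
jaws [309.3 131.4] 0.71 [ 0.5351 -0.091   0.1   ]
jaws [222.3 129.1] 0.24 [ 0.5313 -0.1781  0.1   ]
nest [439.2 147.5] 0.93 [0.5536 0.0582 0.052 ]
```

View pics/w3.png

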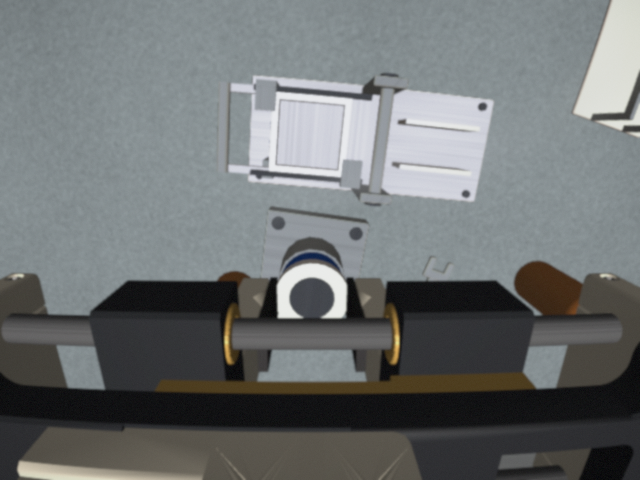

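```bash
cat > fit.py <<'E'
from h import *
import pickle
cal=pickle.load(open("w3.pkl","rb"))
w=lambda uv,z:onz("wrist",uv,z,cal)[:2]
ang=lambda a,b:round(float(np.arctan2(*(b-a)[::-1])),4)
A,B=w((493,100),.01),w((473,201),.01);print("foot edge x",ang(A,B),np.linalg.norm(A-B),(A+B)/2)
A,B=w((225,83),.091),w((222,172),.091);print("handle bar",ang(A,B),np.linalg.norm(A-B),(A+B)/2)
for a,b in [((400,122),(480,129)),((393,164),(470,172))]:
  A,B=w(a,.052),w(b,.052);print("rail y",ang(A,B)-np.pi/2,np.linalg.norm(A-B),(A+B)/2)
C=np.array([w(p,.098) for p in [(275,93),(355,100),(346,176),(268,168)]],np.float32)
print("pocket rim",C.mean(0),cv2.minAreaRect(C*1000))
for q,uv,z in [("hinge",(354.9,247.5),.085),("handle",(417.9,254.1),.085),("nest",(323.7,242.6),.052),("pocket",(386.2,250.9),.085)]: print("top",q,onz("top",uv,z))
for q,uv,z in [("hinge",(288,223.7),.085),("handle",(242.4,197.6),.085),("nest",(311,244.6),.052)]: print("scene",q,onz("scene",uv,z))
E
python3 fit.py
python3 - <<'E'
from h import *
im=cv2.imread("pics/w3.png");g=cv2.cvtColor(im,cv2.COLOR_BGR2GRAY)
ls=cv2.createLineSegmentDetector(0).detect(g[60:215,200:510])[0][:,0]
import pickle
cal=pickle.load(open("w3.pkl","rb"))
for l in ls:
    a,b=l[:2]+[200,60],l[2:]+[200,60]
    if np.linalg.norm(a-b)>55:
        A,B=onz("wrist",a,.09,cal),onz("wrist",b,.09,cal);print(np.round(a),np.round(b),round(float(wrap(np.arctan2(B[1]-A[1],B[0]-A[0]),np.pi/2)),3))
E
```

```text
foot edge x -0.1 0.1282604331462956 [0.5607 0.1309]
handle bar -0.1062 0.08891045049668167 [ 0.5308 -0.1792]
rail y -0.07779632679489645 0.09354774581988867 [0.529  0.0578]
rail y -0.10259632679489661 0.09268317648730466 [0.577  0.0514]
pocket rim [ 0.5387 -0.0893] ((538.5260009765625, -89.81109619140625), (81.01018524169922, 75.20466613769531), 83.87020874023438)
top hinge [ 0.544  -0.0211  0.085 ]
top handle [ 0.524  -0.1871  0.085 ]
top nest [0.5615 0.0599 0.052 ]
top pocket [ 0.5337 -0.1034  0.085 ]
scene hinge [ 0.5486 -0.0213  0.085 ]
scene handle [ 0.5152 -0.1901  0.085 ]
scene nest [0.5556 0.0511 0.052 ]
[371. 100.] [274.  90.] -0.103
[252. 169.] [342. 177.] -0.099
[339. 182.] [262. 176.] -0.092
[278.  85.] [360.  93.] -0.099
[473. 133.] [398. 124.] -0.106
[393. 161.] [467. 167.] -0.092
[408. 123.] [478. 130.] -0.096
[368. 182.] [379.  97.] -0.098
[469. 171.] [402. 164.] -0.1
[248. 181.] [348. 190.] -0.099
[274. 163.] [278.  99.] -0.101
[382.  87.] [374. 171.] -0.065
[394.  96.] [381. 186.] -0.099
[361.  84.] [254.  74.] -0.101
[391. 193.] [472. 201.] -0.103
[492.  99.] [408.  89.] -0.097
[251.  94.] [248. 164.] -0.094
[270. 206.] [334. 214.] -0.145
[279.  98.] [343. 103.] -0.098
[474. 199.] [493. 102.] -0.098
[337. 171.] [276. 165.] -0.099
[345. 106.] [338. 168.] -0.102
[231.  93.] [229. 162.] -0.097
[281. 103.] [277. 161.] -0.095
[225. 171.] [227.  83.] -0.099
[339. 106.] [283. 101.] -0.099
[336. 166.] [342. 108.] -0.101
[402. 169.] [468. 176.] -0.103
[478. 126.] [409. 119.] -0.095
```

The view shows the pocket's inner rim centred near (309,134), handle at (225,128), nest rails (440,147); hinge yaw ≈ -0.099. I'll go lower and square up, then refine.

Request:
arm_command(commands=[{"tx":-0.026,"ty":-0.012,"tz":0.1,"twist":-0.0146},{"tx":-0.026,"ty":-0.012,"tz":0.2,"twist":-0.0146},{"tx":-0.026,"ty":-0.012,"tz":0.3,"twist":-0.0146},{"tx":-0.026,"ty":-0.012,"tz":0.4,"twist":-0.0146},{"tx":-0.026,"ty":-0.012,"tz":0.5,"twist":-0.0146},{"tx":-0.026,"ty":-0.012,"tz":0.56,"twist":-0.0146},{"tx":-0.026,"ty":-0.012,"tz":0.575,"twist":-0.0146},{"tx":-0.026,"ty":-0.012,"tz":0.575,"twist":-0.0146}])

```text
t: 11.88
eef_pos: [0.6202, -0.0933, 0.1339]
ee_rot: [-3.141, -0.002, -3.108]
force: [-0.1, -0.4, -2.7]
width: 0.0328
gripper_force: 50.0
```

Run:
```python
from h import *
import pickle
s=get_state();print(s["eef_pos"],s["ee_rot"],s["t"],s["width"],s["force"])
cal=calibration("wrist");im=grab_frame("wrist");save(im,"w4.png");pickle.dump((cal,s),open("w4.pkl","wb"))
for q,z in [("pocket",.085),("head_center",s["eef_pos"][2]+.0045)]:
  for r in spot_point(q,"wrist")[:2]: print(q,np.round(r["uv"],1),round(r["score"],2),onz("wrist",r["uv"],z,cal))
g=cv2.cvtColor(im,cv2.COLOR_RGB2GRAY)
for l in cv2.createLineSegmentDetector(0).detect(g)[0][:,0]:
    a,b=l[:2],l[2:]
    if np.linalg.norm(a-b)>60 and min(a[1],b[1])<270:
        A,B=onz("wrist",a,.098,cal),onz("wrist",b,.098,cal);print(np.round(a),np.round(b),round(float(wrap(np.arctan2(B[1]-A[1],B[0]-A[0]),np.pi/2)),3))
```

```text
[ 0.6202 -0.0933  0.1339] [-3.1413 -0.0023 -3.1083] 11.8833 0.03281614753025642 [-0.1054 -0.4266 -2.7332]
pocket [320.5 123.9] 0.62 [ 0.5373 -0.09    0.085 ]
head_center [311.2 276.7] 0.91 [ 0.6209 -0.0932  0.1384]
[392.  67.] [266.  49.] -0.099
[251. 181.] [368. 197.] -0.098
[466. 117.] [568. 134.] -0.092
[273.  62.] [379.  77.] -0.099
[381.  79.] [363. 184.] -0.098
[361. 204.] [221. 186.] -0.098
[260. 171.] [271.  62.] -0.1
[425. 218.] [540. 233.] -0.089
[564. 138.] [448. 119.] -0.092
[374.  80.] [276.  66.] -0.1
[359. 183.] [376.  83.] -0.1
[551. 194.] [453. 178.] -0.102
[408. 208.] [435.  69.] -0.099
[362. 186.] [261. 172.] -0.099
[274.  68.] [264. 168.] -0.099
[436. 172.] [547. 189.] -0.094
[543. 232.] [582.  94.] -0.098
[579.  93.] [458.  65.] -0.127
[272.  41.] [400.  59.] -0.098
[368. 223.] [269. 210.] -0.108
[232.  81.] [226. 168.] -0.098
[272. 206.] [365. 218.] -0.108
[266. 169.] [358. 182.] -0.099
[193.  53.] [187. 164.] -0.098
[226. 192.] [360. 209.] -0.098
[441.  56.] [409. 221.] -0.095
[182. 178.] [189.  34.] -0.1
[453. 185.] [547. 199.] -0.101
[569. 128.] [469. 109.] -0.102
[258.  86.] [252. 154.] -0.099
[377. 165.] [393.  73.] -0.1
```

View pics/w4.png

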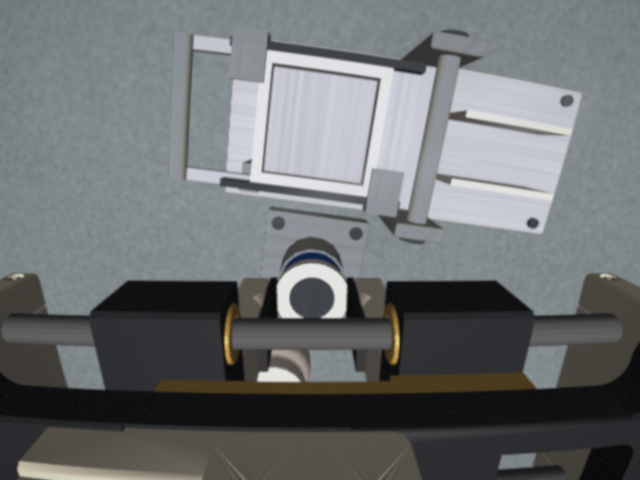

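Run:
```python
from h import *
import pickle
cal,s=pickle.load(open("w4.pkl","rb")); z0=s["eef_pos"][2]
def inter(l,m):
    a=np.cross([*l[0],1],[*l[1],1]);b=np.cross([*m[0],1],[*m[1],1]);p=np.cross(a,b);return p[:2]/p[2]
def quad(t,r,b,l,z,n):
    C=np.array([onz("wrist",inter(x,y),z,cal)[:2] for x,y in [(t,r),(r,b),(b,l),(l,t)]])
    print(n,C.mean(0),[round(float(np.linalg.norm(C[i]-C[(i+1)%4])),4) for i in range(4)]);return C.mean(0)
quad(((273,62),(379,77)),((381,79),(363,184)),((261,172),(362,186)),((260,171),(271,62)),.098,"rim")
quad(((276,66),(374,80)),((359,183),(376,83)),((266,169),(358,182)),((274,68),(264,168)),.085,"floor")
# outer rim: 
quad(((266,49),(392,67)),((377,165),(393,73)),((251,181),(368,197)),((258,86),(252,154)),.098,"outer")
hx=np.array([np.cos(-.108),np.sin(-.108)])
for z,l in [(z0-.012,((272,206),(365,218))),(z0-.012,((269,210),(368,223)))]:
    A,B=[onz("wrist",p,z,cal)[:2] for p in l];n=-hx;print("flange edge dist",[(p-s["eef_pos"][:2])@n for p in (A,B)],A,B)
# flange corner at 
for p in [(272,207),(367.5,219)]: 
    d=onz("wrist",p,z0-.012,cal)[:2]-s["eef_pos"][:2];print("corner hx,hy",d@hx,d@np.array([-hx[1],hx[0]]))
# handle, hinge bar, rails
print("handle",onz("wrist",(184,106),.085,cal))
print("hinge",onz("wrist",(435,135),.085,cal))
```

```text
rim [ 0.5388 -0.0913] [0.0656, 0.0657, 0.0651, 0.0657]
floor [ 0.5385 -0.0912] [0.0649, 0.0642, 0.0644, 0.0646]
outer [ 0.5388 -0.0911] [0.0787, 0.0784, 0.0782, 0.0787]
flange edge dist [np.float64(0.03278655056716853), np.float64(0.03331904646275664)] [ 0.5847 -0.117 ] [ 0.59   -0.0628]
flange edge dist [np.float64(0.030202262362218044), np.float64(0.030610399570899536)] [ 0.5871 -0.1188] [ 0.5929 -0.0609]
corner hx,hy -0.03220224071640929 -0.02735511643278219
corner hx,hy -0.03293624995616234 0.028572812769469855
handle [ 0.5284 -0.1781  0.085 ]
hinge [ 0.5413 -0.0148  0.085 ]
```

Request:
arm_command(commands=[{"tx":0.04,"ty":0.002,"tz":-0.04,"twist":-0.003},{"tx":0.1,"ty":0.005,"tz":-0.04,"twist":-0.003},{"tx":0.17,"ty":0.009,"tz":-0.04,"twist":-0.003},{"tx":0.25,"ty":0.013,"tz":-0.04,"twist":-0.003},{"tx":0.3,"ty":0.017,"tz":-0.04,"twist":-0.003},{"tx":0.326,"ty":0.017,"tz":-0.04,"twist":-0.003},{"tx":0.326,"ty":0.017,"tz":-0.02,"twist":-0.003},{"tx":0.326,"ty":0.017,"tz":0,"twist":-0.003}])

```text
t: 12.7
eef_pos: [0.5405, -0.0913, 0.1362]
ee_rot: [3.141, 0.004, -3.098]
force: [0.4, 1.2, -3.6]
width: 0.0328
gripper_force: 50.0
```

Request:
arm_command(commands=[{"tx":0,"ty":0,"tz":0.02,"twist":0},{"tx":0,"ty":0,"tz":0.035,"twist":0},{"tx":0,"ty":0,"tz":0.045,"twist":0},{"tx":0,"ty":0,"tz":0.055,"twist":0},{"tx":0,"ty":0,"tz":0.06,"twist":0},{"tx":0,"ty":0,"tz":0.065,"twist":0},{"tx":0,"ty":0,"tz":0.07,"twist":0},{"tx":0,"ty":0,"tz":0.07,"twist":0}])

```text
t: 13.37
eef_pos: [0.5393, -0.0914, 0.1172]
ee_rot: [-3.142, -0.0, -3.099]
force: [-0.2, -0.3, -4.4]
width: 0.0332
gripper_force: 50.0
```

Request:
arm_command(commands=[{"tx":0,"ty":0,"tz":0.006,"twist":0},{"tx":0,"ty":0,"tz":0.012,"twist":0},{"tx":0,"ty":0,"tz":0.018,"twist":0},{"tx":0,"ty":0,"tz":0.023,"twist":0},{"tx":0,"ty":0,"tz":0.027,"twist":0},{"tx":0,"ty":0,"tz":0.03,"twist":0},{"tx":0,"ty":0,"tz":0.03,"twist":0},{"tx":0,"ty":0,"tz":0.03,"twist":0}])

```text
t: 14.03
eef_pos: [0.5393, -0.0914, 0.1099]
ee_rot: [-3.142, -0.0, -3.099]
force: [0.7, 0.3, -4.0]
width: 0.0329
gripper_force: 50.0
```

Request:
arm_command(commands=[{"tx":0,"ty":0,"tz":0.003,"twist":0},{"tx":0,"ty":0,"tz":0.005,"twist":0},{"tx":0,"ty":0,"tz":0.006,"twist":0},{"tx":0,"ty":0,"tz":0.006,"twist":0},{"tx":0,"ty":0,"tz":0.006,"twist":0},{"tx":0,"ty":0,"tz":0.006,"twist":0},{"tx":0,"ty":0,"tz":0.006,"twist":0},{"tx":0,"ty":0,"tz":0.006,"twist":0}])

```text
t: 14.7
eef_pos: [0.5395, -0.0915, 0.1087]
ee_rot: [-3.141, 0.0, -3.098]
force: [-2.0, 0.5, 3.1]
width: 0.0331
gripper_force: 50.0
```

Request:
arm_command(commands=[{"tx":0,"ty":0,"tz":0,"twist":0},{"tx":0,"ty":0,"tz":0,"twist":0},{"tx":0,"ty":0,"tz":0,"twist":0},{"tx":0,"ty":0,"tz":0,"twist":0},{"tx":0,"ty":0,"tz":0,"twist":0},{"tx":0,"ty":0,"tz":-0.02,"twist":0},{"tx":0,"ty":0,"tz":-0.06,"twist":0},{"tx":0,"ty":0,"tz":-0.12,"twist":0}], claw=0.57)

```text
t: 15.37
eef_pos: [0.5386, -0.0915, 0.1384]
ee_rot: [-3.141, -0.002, -3.099]
force: [-0.3, -0.0, 0.4]
width: 0.05
gripper_force: 0.0
```

Request:
arm_command(commands=[{"tx":0,"ty":0,"tz":-0.12,"twist":0},{"tx":0.01,"ty":-0.08,"tz":-0.13,"twist":0.01},{"tx":0.025,"ty":-0.18,"tz":-0.13,"twist":0.025},{"tx":0.04,"ty":-0.28,"tz":-0.13,"twist":0.04},{"tx":0.052,"ty":-0.34,"tz":-0.13,"twist":0.045},{"tx":0.052,"ty":-0.354,"tz":-0.13,"twist":0.045},{"tx":0.052,"ty":-0.354,"tz":-0.13,"twist":0.045},{"tx":0.052,"ty":-0.354,"tz":-0.13,"twist":0.045}], claw=0.3)

```text
t: 16.03
eef_pos: [0.5304, -0.1803, 0.1715]
ee_rot: [3.142, 0.001, 3.043]
force: [0.5, -1.0, 0.1]
width: 0.0263
gripper_force: 0.0
```

Run:
```python
from h import *
s=get_state();print(s["eef_pos"],s["ee_rot"],s["t"],s["width"],s["force"])
cal=calibration("wrist");im=grab_frame("wrist")
for q,z in [("pocket",.085),("handle",.085),("head_center",.1135)]:
  for r in spot_point(q,"wrist")[:1]: print(q,np.round(r["uv"],1),round(r["score"],2),onz("wrist",r["uv"],z,cal))
T=grab_frame("top");a=cv2.resize(T[215:295,330:440],(440,320),interpolation=cv2.INTER_CUBIC);b=cv2.resize(im[150:390,160:440],(373,320));save(np.hstack([a[:, :420],b]),"v5.png")
R=[]
for c in ["top","scene"]:
  if c=="scene": grab_frame(c)
  r=spot_point("head_center",c)[:1];print(c,[(x["uv"],x["score"]) for x in r],[onz(c,x["uv"],.1135) for x in r])
```

```text
[ 0.5304 -0.1803  0.1715] [3.1415 0.0006 3.0431] 16.0333 0.026349973985262194 [ 0.4979 -0.9987  0.1165]
handle [311.2 227.7] 0.8 [ 0.5272 -0.18    0.085 ]
head_center [430.8 240.9] 0.7 [ 0.5382 -0.0927  0.1135]
top [] []
scene [([265.2, 206.0], 0.85)] [array([ 0.547 , -0.0909,  0.1135])]
```

View pics/v5.png

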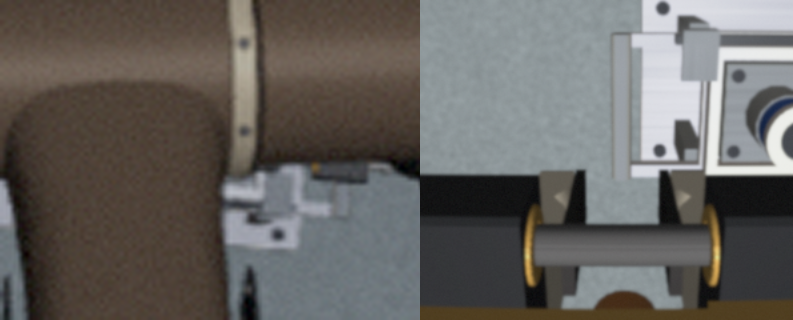

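Head lies flat in the pocket and the bar is midway between the fingers (u≈312). Descend onto the bar.

Request:
arm_command(commands=[{"tx":0,"ty":0,"tz":0.08,"twist":0},{"tx":0,"ty":0,"tz":0.18,"twist":0},{"tx":0,"ty":0,"tz":0.26,"twist":0},{"tx":0,"ty":0,"tz":0.31,"twist":0},{"tx":0,"ty":0,"tz":0.34,"twist":0},{"tx":0,"ty":0,"tz":0.36,"twist":0},{"tx":0,"ty":0,"tz":0.37,"twist":0},{"tx":0,"ty":0,"tz":0.37,"twist":0}])

```text
t: 17.1
eef_pos: [0.5304, -0.1804, 0.0785]
ee_rot: [-3.142, 0.0, 3.043]
force: [0.1, -0.4, -0.3]
width: 0.0263
gripper_force: 0.0
```

Request:
arm_command(commands=[{"tx":0,"ty":0,"tz":0,"twist":0},{"tx":0,"ty":0,"tz":0,"twist":0},{"tx":0,"ty":0,"tz":0,"twist":0},{"tx":0,"ty":0,"tz":0,"twist":0},{"tx":0,"ty":0,"tz":0,"twist":0},{"tx":0,"ty":0,"tz":0,"twist":0},{"tx":0,"ty":0,"tz":0,"twist":0},{"tx":0,"ty":0,"tz":0,"twist":0}], claw=0, grip_force=45)

```text
t: 17.77
eef_pos: [0.5302, -0.1804, 0.0785]
ee_rot: [3.142, 0.0, 3.043]
force: [0.2, -0.5, 0.0]
width: 0.0003
gripper_force: 0.0
```

Run:
```python
from h import *
s=get_state();print(s["eef_pos"],s["ee_rot"],s["t"],s["width"],s["gripper_force"],s["force"])
# arc rows: theta per row, from bar at radius .165; dy along hinge y, dz up. rows relative to call start
N=32;u=np.arange(1,N+1)/N;th=np.pi*(u-np.sin(2*np.pi*u)/(2*np.pi)*0.7)
yaw=s["ee_rot"][2];hy=np.array([.0988,.9951]);Y=np.array([np.sin(yaw),-np.cos(yaw)]);X=np.array([np.cos(yaw),np.sin(yaw)]);print("hy in tool",hy@X,hy@Y, "max dth",np.diff(th).max())
p=np.c_[.165*(1-np.cos(th)),.165*np.sin(th)];prev=np.zeros(2)
for k in range(4):
    for r in p[8*k:8*k+8]-prev: print("ty %.3f tz %.3f"%(r[0]/.25,-r[1]/.25))
    prev=p[8*k+7];print("--",th[8*k+7])
```

```text
[ 0.5302 -0.1804  0.0785] [3.1416 0.0001 3.0432] 17.7667 0.0002980060362575142 0.0 [ 0.1815 -0.4813  0.0319]
hy in tool -0.0005207594191038781 0.999992589377355 max dth 0.16645638313032607
ty 0.000 tz -0.020
ty 0.001 tz -0.041
ty 0.003 tz -0.066
ty 0.007 tz -0.096
ty 0.013 tz -0.131
ty 0.023 tz -0.173
ty 0.039 tz -0.223
ty 0.062 tz -0.278
-- 0.4353981633974483
ty 0.032 tz -0.061
ty 0.076 tz -0.125
ty 0.133 tz -0.190
ty 0.204 tz -0.251
ty 0.288 tz -0.304
ty 0.384 tz -0.346
ty 0.489 tz -0.373
ty 0.598 tz -0.382
-- 1.5707963267948966
ty 0.109 tz 0.009
ty 0.214 tz 0.036
ty 0.310 tz 0.077
ty 0.394 tz 0.131
ty 0.465 tz 0.192
ty 0.522 tz 0.256
ty 0.566 tz 0.321
ty 0.598 tz 0.382
-- 2.706194490192345
ty 0.023 tz 0.056
ty 0.038 tz 0.105
ty 0.048 tz 0.147
ty 0.055 tz 0.183
ty 0.058 tz 0.212
ty 0.060 tz 0.237
ty 0.061 tz 0.259
ty 0.062 tz 0.278
-- 3.141592653589793
```

The fingers shut without holding the bar, and the spout was held only near its lip, so the real tips may sit higher than the reported TCP. I'll check with marks on a picture: tool axis at 0/19/30/66 mm behind the TCP.

Run:
```python
from h import *
s=get_state();p=s["eef_pos"];P=[p+[0,0,h] for h in (0,.019,.03,.066)]
out=[]
for c,(x0,y0,w,h) in [("scene",(200,125,120,120)),("wrist",(190,190,250,190))]:
    cal=calibration(c);im=grab_frame(c).copy();f=400/w
    q=(proj(c,P,cal)-[x0,y0])*f;print(c,proj(c,P,cal).tolist())
    for r in spot_point("handle",c)[:1]: print("handle",r["uv"],r["score"],onz(c,r["uv"],.085,cal))
    if c=="scene":
      print(boxes_of("head_center",c)[:1])
    k=cv2.resize(im[y0:y0+h,x0:x0+w],None,fx=f,fy=f,interpolation=cv2.INTER_CUBIC)
    for (u,v),col in zip(q,[(255,0,0),(0,255,0),(255,255,0),(255,0,255)]): cv2.circle(k,(int(u),int(v)),3,col,-1)
    out.append(cv2.resize(np.vstack([k,np.zeros((600,400,3),np.uint8)])[:420],(400,420)))
save(np.hstack(out),"tip.png")
```

```text
scene [[242.13215583914211, 203.40439407394234], [241.5726546957033, 197.60256167745717], [241.24590129006992, 194.2009956939711], [240.16199032203536, 182.84574453618924]]
handle [241.4, 197.5] 0.58 [ 0.5162 -0.1927  0.085 ]
[{'rect': [252.6, 192.5, 281.0, 219.5], 'score': 0.8}]
wrist [[311.14916163736365, 272.61854600792356], [311.10494851580626, 286.5194025391715], [311.07519001311465, 295.8832483281375], [310.947229164426, 336.21888180352767]]
handle [311.3, 276.8] 0.58 [ 0.53   -0.1803  0.085 ]
```

View pics/tip.png

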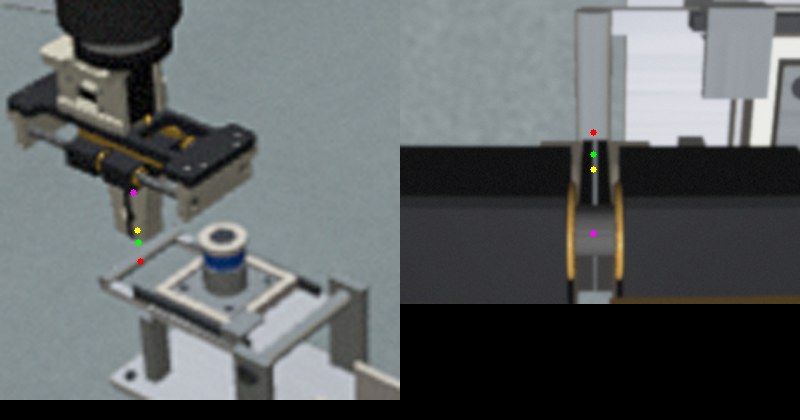

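The scene crop settles it: the shut tips hang well above the bar, ~25 mm higher than the reported TCP (between the 19 and 30 mm marks), and the body clears the head. I'll probe the bar's top with the shut fingers to measure this.

Request:
arm_command(commands=[{"tx":0,"ty":0,"tz":0.008,"twist":0},{"tx":0,"ty":0,"tz":0.016,"twist":0},{"tx":0,"ty":0,"tz":0.022,"twist":0},{"tx":0,"ty":0,"tz":0.028,"twist":0},{"tx":0,"ty":0,"tz":0.032,"twist":0},{"tx":0,"ty":0,"tz":0.035,"twist":0},{"tx":0,"ty":0,"tz":0.038,"twist":0},{"tx":0,"ty":0,"tz":0.038,"twist":0}])

```text
t: 18.68
eef_pos: [0.5301, -0.1804, 0.0687]
ee_rot: [-3.142, -0.0, 3.043]
force: [0.7, -0.3, -0.4]
width: 0.0005
gripper_force: 0.0
```

Request:
arm_command(commands=[{"tx":0,"ty":0,"tz":0.002,"twist":0},{"tx":0,"ty":0,"tz":0.003,"twist":0},{"tx":0,"ty":0,"tz":0.004,"twist":0},{"tx":0,"ty":0,"tz":0.005,"twist":0},{"tx":0,"ty":0,"tz":0.006,"twist":0},{"tx":0,"ty":0,"tz":0.007,"twist":0},{"tx":0,"ty":0,"tz":0.008,"twist":0},{"tx":0,"ty":0,"tz":0.008,"twist":0}])

```text
t: 19.35
eef_pos: [0.5301, -0.1804, 0.0668]
ee_rot: [3.142, -0.0, 3.043]
force: [0.3, 0.4, 0.5]
width: 0.0003
gripper_force: 0.0
```

Request:
arm_command(commands=[{"tx":0,"ty":0,"tz":0.002,"twist":0},{"tx":0,"ty":0,"tz":0.003,"twist":0},{"tx":0,"ty":0,"tz":0.004,"twist":0},{"tx":0,"ty":0,"tz":0.005,"twist":0},{"tx":0,"ty":0,"tz":0.006,"twist":0},{"tx":0,"ty":0,"tz":0.007,"twist":0},{"tx":0,"ty":0,"tz":0.008,"twist":0},{"tx":0,"ty":0,"tz":0.008,"twist":0}])

```text
t: 20.02
eef_pos: [0.5301, -0.1804, 0.0649]
ee_rot: [-3.142, -0.0, 3.043]
force: [0.7, -0.3, -0.6]
width: 0.0006
gripper_force: 0.0
```

Request:
arm_command(commands=[{"tx":0,"ty":0,"tz":0.001,"twist":0},{"tx":0,"ty":0,"tz":0.002,"twist":0},{"tx":0,"ty":0,"tz":0.003,"twist":0},{"tx":0,"ty":0,"tz":0.004,"twist":0},{"tx":0,"ty":0,"tz":0.005,"twist":0},{"tx":0,"ty":0,"tz":0.006,"twist":0},{"tx":0,"ty":0,"tz":0.006,"twist":0},{"tx":0,"ty":0,"tz":0.006,"twist":0}])

```text
t: 20.68
eef_pos: [0.5302, -0.1804, 0.0634]
ee_rot: [-3.142, -0.0, 3.043]
force: [0.6, -1.0, -0.5]
width: 0.0004
gripper_force: 0.0
```

Request:
arm_command(commands=[{"tx":0,"ty":0,"tz":0.001,"twist":0},{"tx":0,"ty":0,"tz":0.002,"twist":0},{"tx":0,"ty":0,"tz":0.003,"twist":0},{"tx":0,"ty":0,"tz":0.004,"twist":0},{"tx":0,"ty":0,"tz":0.005,"twist":0},{"tx":0,"ty":0,"tz":0.006,"twist":0},{"tx":0,"ty":0,"tz":0.006,"twist":0},{"tx":0,"ty":0,"tz":0.006,"twist":0}])

```text
t: 21.35
eef_pos: [0.5302, -0.1804, 0.0619]
ee_rot: [3.142, -0.0, 3.043]
force: [0.3, -0.5, 0.8]
width: 0.0003
gripper_force: 0.0
```

Request:
arm_command(commands=[{"tx":0,"ty":0,"tz":0.001,"twist":0},{"tx":0,"ty":0,"tz":0.002,"twist":0},{"tx":0,"ty":0,"tz":0.003,"twist":0},{"tx":0,"ty":0,"tz":0.004,"twist":0},{"tx":0,"ty":0,"tz":0.004,"twist":0},{"tx":0,"ty":0,"tz":0.004,"twist":0},{"tx":0,"ty":0,"tz":0.004,"twist":0},{"tx":0,"ty":0,"tz":0.004,"twist":0}])

```text
t: 22.02
eef_pos: [0.5302, -0.1804, 0.0612]
ee_rot: [-3.142, 0.0, 3.043]
force: [-2.3, 0.7, 5.6]
width: 0.0008
gripper_force: 2.7
```

Contact at reported z≈0.0615 → true tips are 29.5 mm above the reported TCP. Re-grip with that offset.

Request:
arm_command(commands=[{"tx":0,"ty":0,"tz":-0.04,"twist":0},{"tx":0,"ty":0,"tz":-0.08,"twist":0},{"tx":0,"ty":0,"tz":-0.08,"twist":0},{"tx":0,"ty":0,"tz":-0.08,"twist":0},{"tx":0,"ty":0,"tz":-0.08,"twist":0},{"tx":0,"ty":0,"tz":-0.08,"twist":0},{"tx":0,"ty":0,"tz":-0.06,"twist":0},{"tx":0,"ty":0,"tz":-0.03,"twist":0}], claw=0.3)

```text
t: 22.68
eef_pos: [0.5305, -0.1804, 0.0683]
ee_rot: [3.142, 0.001, 3.043]
force: [-0.0, 0.2, -0.4]
width: 0.0263
gripper_force: 0.0
```

Request:
arm_command(commands=[{"tx":0,"ty":0,"tz":0.02,"twist":0},{"tx":0,"ty":0,"tz":0.04,"twist":0},{"tx":0,"ty":0,"tz":0.055,"twist":0},{"tx":0,"ty":0,"tz":0.065,"twist":0},{"tx":0,"ty":0,"tz":0.072,"twist":0},{"tx":0,"ty":0,"tz":0.078,"twist":0},{"tx":0,"ty":0,"tz":0.081,"twist":0},{"tx":0,"ty":0,"tz":0.081,"twist":0}])

```text
t: 23.35
eef_pos: [0.5302, -0.1804, 0.0481]
ee_rot: [3.142, 0.0, 3.043]
force: [-0.1, 0.1, -0.4]
width: 0.0262
gripper_force: 0.0
```

Request:
arm_command(commands=[{"tx":0,"ty":0,"tz":0,"twist":0},{"tx":0,"ty":0,"tz":0,"twist":0},{"tx":0,"ty":0,"tz":0,"twist":0},{"tx":0,"ty":0,"tz":0,"twist":0},{"tx":0,"ty":0,"tz":0,"twist":0},{"tx":0,"ty":0,"tz":0,"twist":0},{"tx":0,"ty":0,"tz":0,"twist":0},{"tx":0,"ty":0,"tz":0,"twist":0}], claw=0, grip_force=45)

```text
t: 24.02
eef_pos: [0.5302, -0.181, 0.0484]
ee_rot: [-3.141, 0.0, 3.043]
force: [0.3, -6.2, -0.4]
width: 0.0109
gripper_force: 45.0
```

Request:
arm_command(commands=[{"tx":0,"ty":0,"tz":-0.02,"twist":0},{"tx":0,"ty":0.001,"tz":-0.041,"twist":0},{"tx":0,"ty":0.003,"tz":-0.066,"twist":0},{"tx":0,"ty":0.007,"tz":-0.096,"twist":0},{"tx":0,"ty":0.013,"tz":-0.131,"twist":0},{"tx":0,"ty":0.023,"tz":-0.173,"twist":0},{"tx":0,"ty":0.039,"tz":-0.223,"twist":0},{"tx":0,"ty":0.062,"tz":-0.278,"twist":0}])

```text
t: 24.68
eef_pos: [0.5316, -0.1665, 0.118]
ee_rot: [-3.139, -0.0, 3.043]
force: [1.9, -8.5, -2.4]
width: 0.0104
gripper_force: 45.0
```

Request:
arm_command(commands=[{"tx":0,"ty":0.03,"tz":-0.061,"twist":0},{"tx":0,"ty":0.073,"tz":-0.125,"twist":0},{"tx":0,"ty":0.129,"tz":-0.19,"twist":0},{"tx":0,"ty":0.2,"tz":-0.251,"twist":0},{"tx":0,"ty":0.284,"tz":-0.304,"twist":0},{"tx":0,"ty":0.38,"tz":-0.346,"twist":0},{"tx":0,"ty":0.485,"tz":-0.373,"twist":0},{"tx":0,"ty":0.594,"tz":-0.382,"twist":0}])

```text
t: 25.35
eef_pos: [0.5473, -0.0179, 0.2177]
ee_rot: [-3.14, 0.005, 3.043]
force: [1.8, -2.9, 2.3]
width: 0.0104
gripper_force: 45.0
```

Request:
arm_command(commands=[{"tx":0,"ty":0.109,"tz":0.009,"twist":0},{"tx":0,"ty":0.214,"tz":0.036,"twist":0},{"tx":0,"ty":0.31,"tz":0.077,"twist":0},{"tx":0,"ty":0.394,"tz":0.131,"twist":0},{"tx":0,"ty":0.465,"tz":0.192,"twist":0},{"tx":0,"ty":0.522,"tz":0.256,"twist":0},{"tx":0,"ty":0.566,"tz":0.321,"twist":0},{"tx":0,"ty":0.598,"tz":0.382,"twist":0}])

```text
t: 26.02
eef_pos: [0.5625, 0.1335, 0.1175]
ee_rot: [3.14, 0.003, 3.045]
force: [5.9, -3.3, -0.1]
width: 0.0106
gripper_force: 45.0
```

Request:
arm_command(commands=[{"tx":0,"ty":0.023,"tz":0.056,"twist":0},{"tx":0,"ty":0.038,"tz":0.105,"twist":0},{"tx":0,"ty":0.048,"tz":0.147,"twist":0},{"tx":0,"ty":0.055,"tz":0.183,"twist":0},{"tx":0,"ty":0.058,"tz":0.212,"twist":0},{"tx":0,"ty":0.06,"tz":0.237,"twist":0},{"tx":0,"ty":0.061,"tz":0.259,"twist":0},{"tx":0,"ty":0.062,"tz":0.272,"twist":0}])

```text
t: 26.68
eef_pos: [0.5639, 0.1474, 0.0498]
ee_rot: [3.141, 0.002, 3.044]
force: [0.6, -2.2, 19.3]
width: 0.0104
gripper_force: 45.0
```

Request:
arm_command(commands=[{"tx":0,"ty":0,"tz":0,"twist":0},{"tx":0,"ty":0,"tz":0,"twist":0},{"tx":0,"ty":0,"tz":0,"twist":0},{"tx":0,"ty":0,"tz":0,"twist":0},{"tx":0,"ty":0,"tz":0,"twist":0},{"tx":0,"ty":0,"tz":0,"twist":0},{"tx":0,"ty":0,"tz":0,"twist":0},{"tx":0,"ty":0,"tz":0,"twist":0}])

```text
t: 27.35
eef_pos: [0.5639, 0.1474, 0.0502]
ee_rot: [3.141, 0.002, 3.043]
force: [6.5, -1.8, -0.1]
width: 0.0101
gripper_force: 45.0
```

Run:
```python
from h import *
s=get_state();print(s["eef_pos"],s["t"],s["force"])
N=(.5534,.058,.052)
for c in ["scene","wrist"]:
    im=grab_frame(c);save(im,"shut_%s.png"%c)
    for q in ["head_center","handle"]: print(c,q,[(np.round(r["uv"]).tolist(),round(r["score"],2)) for r in spot_point(q,c)[:2]])
    print("expect head hanging",proj(c,[.5534,.058,.0355]),"spout in leaf", proj(c,[.5534,.058,.0565]))
```

```text
[0.5639 0.1474 0.0502] 27.35 [ 6.5034 -1.8466 -0.13  ]
scene head_center [([309.0, 250.0], 0.44)]
scene handle [([344.0, 246.0], 0.97), ([316.0, 234.0], 0.39)]
expect head hanging [[313.7611 250.0228]] spout in leaf [[313.7862 243.6589]]
wrist head_center []
wrist handle []
expect head hanging [[165.7444 260.6595]] spout in leaf [[151.3105 273.7419]]
```

Request:
arm_command(commands=[{"tx":0,"ty":0,"tz":-0.02,"twist":0},{"tx":0,"ty":-0.001,"tz":-0.041,"twist":0},{"tx":0,"ty":-0.003,"tz":-0.066,"twist":0},{"tx":0,"ty":-0.007,"tz":-0.096,"twist":0},{"tx":0,"ty":-0.013,"tz":-0.131,"twist":0},{"tx":0,"ty":-0.023,"tz":-0.173,"twist":0},{"tx":0,"ty":-0.039,"tz":-0.223,"twist":0},{"tx":0,"ty":-0.062,"tz":-0.278,"twist":0}])

```text
t: 28.32
eef_pos: [0.5623, 0.133, 0.1195]
ee_rot: [3.139, 0.002, 3.043]
force: [6.9, 2.2, -4.2]
width: 0.0107
gripper_force: 45.0
```

Request:
arm_command(commands=[{"tx":0,"ty":-0.032,"tz":-0.061,"twist":0},{"tx":0,"ty":-0.076,"tz":-0.125,"twist":0},{"tx":0,"ty":-0.133,"tz":-0.19,"twist":0},{"tx":0,"ty":-0.204,"tz":-0.251,"twist":0},{"tx":0,"ty":-0.288,"tz":-0.304,"twist":0},{"tx":0,"ty":-0.384,"tz":-0.346,"twist":0},{"tx":0,"ty":-0.489,"tz":-0.373,"twist":0},{"tx":0,"ty":-0.598,"tz":-0.382,"twist":0}])

```text
t: 28.98
eef_pos: [0.5485, -0.0161, 0.2223]
ee_rot: [3.138, 0.009, 3.046]
force: [-9.4, 2.9, 30.4]
width: 0.0074
gripper_force: 47.5
```

The bar is slipping toward the pad tips near the top (arm overshoots upward). Recapture it lower while it stands balanced between the fingers.

Request:
arm_command(commands=[{"tx":0,"ty":0,"tz":0.02,"twist":0},{"tx":0,"ty":0,"tz":0.02,"twist":0},{"tx":0,"ty":0,"tz":0.02,"twist":0},{"tx":0,"ty":0,"tz":0.02,"twist":0},{"tx":0,"ty":0,"tz":0.02,"twist":0},{"tx":0,"ty":0,"tz":0.02,"twist":0},{"tx":0,"ty":0,"tz":0.02,"twist":0},{"tx":0,"ty":0,"tz":0.02,"twist":0}], claw=0.19)

```text
t: 29.65
eef_pos: [0.5461, -0.017, 0.2091]
ee_rot: [-3.141, -0.001, 3.043]
force: [-0.3, -0.1, 1.3]
width: 0.0168
gripper_force: 0.0
```

Run:
```python
from h import *
s=get_state();print(s["eef_pos"],s["t"],s["force"],s["width"],s["gripper_force"])
for c in ["scene","wrist"]:
    cal=calibration(c);im=grab_frame(c);save(im,"up_%s.png"%c)
    for q in ["head_center","handle"]: print(c,q,[(np.round(r["uv"]).tolist(),round(r["score"],2)) for r in spot_point(q,c)[:2]])
    print("expect bar",proj(c,[.546,-.0166,.25],cal),proj(c,[.5297,-.1808,.085],cal),"head",proj(c,[.5534,.058,.0355],cal))
```

```text
[ 0.5461 -0.017   0.2091] 29.65 [-0.2669 -0.1056  1.3262] 0.01675524455427531 0.0
scene head_center [([311.0, 250.0], 0.81)]
scene handle [([290.0, 168.0], 0.84)]
expect bar [[288.4349 168.2151]] [[241.9327 201.2827]] head [[313.7611 250.0228]]
wrist head_center [([376.0, 214.0], 0.96)]
wrist handle [([307.0, 305.0], 0.84)]
expect bar [[312.0288 305.2685]] [[134.0552 220.3799]] head [[383.3532 208.8108]]
```

Bar still captured at the top, now 11 mm deep; the head hangs in the nest. Close and continue.

Request:
arm_command(commands=[{"tx":0,"ty":0,"tz":0,"twist":0},{"tx":0,"ty":0,"tz":0,"twist":0},{"tx":0,"ty":0,"tz":0,"twist":0},{"tx":0,"ty":0,"tz":0,"twist":0},{"tx":0,"ty":0,"tz":0,"twist":0},{"tx":0,"ty":0,"tz":0,"twist":0},{"tx":0,"ty":0,"tz":0,"twist":0},{"tx":0,"ty":0,"tz":0,"twist":0}], claw=0)

```text
t: 30.62
eef_pos: [0.5463, -0.0172, 0.2097]
ee_rot: [-3.142, 0.0, 3.043]
force: [0.3, -0.4, 0.7]
width: 0.0104
gripper_force: 45.0
```

Request:
arm_command(commands=[{"tx":0,"ty":-0.05,"tz":0.002,"twist":0},{"tx":0,"ty":-0.12,"tz":0.012,"twist":0},{"tx":0,"ty":-0.214,"tz":0.036,"twist":0},{"tx":0,"ty":-0.31,"tz":0.077,"twist":0},{"tx":0,"ty":-0.394,"tz":0.131,"twist":0},{"tx":0,"ty":-0.465,"tz":0.192,"twist":0},{"tx":0,"ty":-0.522,"tz":0.256,"twist":0},{"tx":0,"ty":-0.566,"tz":0.321,"twist":0}])

```text
t: 31.28
eef_pos: [0.5318, -0.159, 0.1287]
ee_rot: [3.141, -0.0, 3.042]
force: [-0.1, 4.3, -0.6]
width: 0.0107
gripper_force: 45.0
```

Request:
arm_command(commands=[{"tx":0,"ty":-0.032,"tz":0.061,"twist":0},{"tx":0,"ty":-0.055,"tz":0.117,"twist":0},{"tx":0,"ty":-0.07,"tz":0.166,"twist":0},{"tx":0,"ty":-0.08,"tz":0.208,"twist":0},{"tx":0,"ty":-0.087,"tz":0.244,"twist":0},{"tx":0,"ty":-0.09,"tz":0.273,"twist":0},{"tx":0,"ty":-0.092,"tz":0.298,"twist":0},{"tx":0,"ty":-0.093,"tz":0.32,"twist":0}])

```text
t: 31.95
eef_pos: [0.5293, -0.1809, 0.0487]
ee_rot: [3.142, -0.001, 3.043]
force: [-4.3, 3.9, 1.8]
width: 0.0102
gripper_force: 45.0
```

Request:
arm_command(commands=[{"tx":0,"ty":0,"tz":0.005,"twist":0},{"tx":0,"ty":0,"tz":0.01,"twist":0},{"tx":0,"ty":0,"tz":0.014,"twist":0},{"tx":0,"ty":0,"tz":0.016,"twist":0},{"tx":0,"ty":0,"tz":0.018,"twist":0},{"tx":0,"ty":0,"tz":0.018,"twist":0},{"tx":0,"ty":0,"tz":0.018,"twist":0},{"tx":0,"ty":0,"tz":0.018,"twist":0}])

```text
t: 32.62
eef_pos: [0.5295, -0.181, 0.0474]
ee_rot: [-3.141, -0.0, 3.044]
force: [-12.4, 8.0, 24.4]
width: 0.0108
gripper_force: 45.0
```

Leaf is at its open stop. Release, rise and go above the nest.

Request:
arm_command(commands=[{"tx":0,"ty":0,"tz":-0.006,"twist":0},{"tx":0,"ty":0,"tz":-0.006,"twist":0},{"tx":0,"ty":0,"tz":-0.006,"twist":0},{"tx":0,"ty":0,"tz":-0.006,"twist":0},{"tx":0,"ty":0,"tz":-0.04,"twist":0},{"tx":0,"ty":0,"tz":-0.15,"twist":0},{"tx":0,"ty":0,"tz":-0.28,"twist":0},{"tx":0,"ty":0,"tz":-0.4,"twist":0}], claw=0.3)

```text
t: 33.28
eef_pos: [0.53, -0.1814, 0.1465]
ee_rot: [-3.141, -0.001, 3.043]
force: [1.0, -0.8, 0.1]
width: 0.0266
gripper_force: 0.0
```

Request:
arm_command(commands=[{"tx":0,"ty":0.05,"tz":-0.1,"twist":-0.03},{"tx":0,"ty":0.18,"tz":-0.2,"twist":-0.06},{"tx":0,"ty":0.32,"tz":-0.216,"twist":-0.1},{"tx":0,"ty":0.46,"tz":-0.216,"twist":-0.14},{"tx":0,"ty":0.6,"tz":-0.216,"twist":-0.18},{"tx":0,"ty":0.74,"tz":-0.216,"twist":-0.22},{"tx":0,"ty":0.86,"tz":-0.216,"twist":-0.26},{"tx":0,"ty":0.96,"tz":-0.216,"twist":-0.3}], claw=1)

```text
t: 33.95
eef_pos: [0.5539, 0.0598, 0.1996]
ee_rot: [-3.141, 0.001, -2.294]
force: [1.0, -1.5, -0.4]
width: 0.0744
gripper_force: 0.0
```

Request:
arm_command(commands=[{"tx":0,"ty":0,"tz":0,"twist":-0.04},{"tx":0,"ty":0,"tz":0,"twist":-0.08},{"tx":0,"ty":0,"tz":0,"twist":-0.12},{"tx":0,"ty":0,"tz":0,"twist":-0.16},{"tx":0,"ty":0,"tz":0,"twist":-0.2},{"tx":0,"ty":0,"tz":0,"twist":-0.2},{"tx":0,"ty":0,"tz":0,"twist":-0.2},{"tx":0,"ty":0,"tz":0,"twist":-0.2}])

```text
t: 34.62
eef_pos: [0.5538, 0.0577, 0.1992]
ee_rot: [-3.141, 0.0, -1.677]
force: [0.1, 0.6, 0.4]
width: 0.0876
gripper_force: 0.0
```

Run:
```python
from h import *
s=get_state();print(s["eef_pos"],s["ee_rot"],s["t"],s["width"],s["force"])
cal=calibration("wrist");im=grab_frame("wrist");save(im,"n1.png")
for q,z in [("nest",.052),("head",.064),("head_center",.0355),("handle",.085),("pocket",.085)]:
  for r in spot_point(q,"wrist")[:2]: print(q,np.round(r["uv"],1),round(r["score"],2),onz("wrist",r["uv"],z,cal))
for r in regions_of("head","wrist")[:1]:
  c,_=cv2.findContours(r["region"].astype(np.uint8),cv2.RETR_EXTERNAL,cv2.CHAIN_APPROX_NONE);c=max(c,key=cv2.contourArea)[:,0]
  g=np.array([onz("wrist",p,.064,cal)[:2] for p in c],np.float32);print(r["score"],r["rect"],cv2.minAreaRect(g*1000))
g=cv2.cvtColor(im,cv2.COLOR_RGB2GRAY)
C=proj("wrist",[.5534,.058,.064],cal)[0];print("C",C)
for l in cv2.createLineSegmentDetector(0).detect(g)[0][:,0]:
    a,b=l[:2],l[2:]
    if np.linalg.norm(a-b)>40 and np.linalg.norm((a+b)/2-C)<75:
        A,B=onz("wrist",a,.064,cal),onz("wrist",b,.064,cal);print(np.round(a),np.round(b),np.round((A+B)[:2]/2,4),round(float(wrap(np.arctan2(B[1]-A[1],B[0]-A[0]),np.pi/2)),3))
grab_frame("scene");print(spot_point("handle","scene")[:1])
```

```text
[0.5538 0.0577 0.1992] [-3.1414  0.     -1.6774] 34.6167 0.0876161081109497 [0.0519 0.6142 0.4102]
nest [117.9 231.8] 0.39 [0.7496 0.0543 0.052 ]
head_center [306.5 205.1] 0.59 [0.5579 0.0515 0.0355]
head_center [118.4 232.4] 0.18 [0.7593 0.0586 0.0355]
pocket [311.2  34.2] 0.57 [ 0.5375 -0.0931  0.085 ]
0.57 [272.3, 174.5, 344.9, 249.4] ((556.4185180664062, 51.520538330078125), (61.66930389404297, 60.324867248535156), 78.28563690185547)
C [311.6317 217.402 ]
[343. 183.] [334. 256.] [0.5283 0.0636] -0.203
[250. 157.] [256. 268.] [0.6081 0.0496] -0.1
[359. 144.] [262. 144.] [ 0.5471 -0.0088] -0.101
[258. 270.] [367. 269.] [0.5582 0.1103] -0.098
[368. 268.] [373. 156.] [0.4982 0.0609] -0.099
[273. 238.] [278. 177.] [0.5863 0.0456] -0.207
[{'uv': [244.1, 200.2], 'score': 0.57}]
```

Head hangs in the nest at about (0.557, 0.0515), turned -0.205 rad. Grip it across the rails with the tips just above the rail tops.

Request:
arm_command(commands=[{"tx":0.023,"ty":-0.0155,"tz":0.05,"twist":0.0315},{"tx":0.023,"ty":-0.0155,"tz":0.18,"twist":0.0315},{"tx":0.023,"ty":-0.0155,"tz":0.31,"twist":0.0315},{"tx":0.023,"ty":-0.0155,"tz":0.43,"twist":0.0315},{"tx":0.023,"ty":-0.0155,"tz":0.53,"twist":0.0315},{"tx":0.023,"ty":-0.0155,"tz":0.6,"twist":0.0315},{"tx":0.023,"ty":-0.0155,"tz":0.64,"twist":0.0315},{"tx":0.023,"ty":-0.0155,"tz":0.65,"twist":0.0315}])

```text
t: 35.73
eef_pos: [0.5559, 0.0512, 0.0346]
ee_rot: [3.139, -0.002, -1.772]
force: [-0.1, 0.3, -0.9]
width: 0.0875
gripper_force: 0.0
```

Request:
arm_command(commands=[{"tx":0,"ty":0,"tz":0.015,"twist":0},{"tx":0,"ty":0,"tz":0.03,"twist":0},{"tx":0,"ty":0,"tz":0.04,"twist":0},{"tx":0,"ty":0,"tz":0.046,"twist":0},{"tx":0,"ty":0,"tz":0.05,"twist":0},{"tx":0,"ty":0,"tz":0.05,"twist":0},{"tx":0,"ty":0,"tz":0.05,"twist":0},{"tx":0,"ty":0,"tz":0.05,"twist":0}])

```text
t: 36.4
eef_pos: [0.5571, 0.0517, 0.0242]
ee_rot: [-3.141, 0.0, -1.772]
force: [0.6, 0.3, 0.1]
width: 0.0874
gripper_force: 0.0
```

Request:
arm_command(commands=[{"tx":0,"ty":0,"tz":0,"twist":0},{"tx":0,"ty":0,"tz":0,"twist":0},{"tx":0,"ty":0,"tz":0,"twist":0},{"tx":0,"ty":0,"tz":0,"twist":0},{"tx":0,"ty":0,"tz":0,"twist":0},{"tx":0,"ty":0,"tz":0,"twist":0},{"tx":0,"ty":0,"tz":0,"twist":0},{"tx":0,"ty":0,"tz":0,"twist":0}], claw=0.5, grip_force=50)

```text
t: 37.07
eef_pos: [0.5568, 0.0516, 0.0239]
ee_rot: [3.141, -0.0, -1.772]
force: [-0.6, 0.9, 0.8]
width: 0.0594
gripper_force: 50.0
```

Request:
arm_command(commands=[{"tx":0,"ty":0,"tz":-0.01,"twist":0},{"tx":0,"ty":0,"tz":-0.03,"twist":0},{"tx":0,"ty":0,"tz":-0.07,"twist":0},{"tx":0,"ty":0,"tz":-0.13,"twist":0},{"tx":0,"ty":0,"tz":-0.22,"twist":0},{"tx":0,"ty":0,"tz":-0.33,"twist":0},{"tx":0,"ty":0,"tz":-0.46,"twist":0},{"tx":0,"ty":0,"tz":-0.58,"twist":0}])

```text
t: 37.73
eef_pos: [0.5565, 0.0514, 0.1712]
ee_rot: [-3.142, -0.0, -1.772]
force: [1.0, 0.4, -4.4]
width: 0.0594
gripper_force: 50.0
```

Run:
```python
from h import *
s=get_state();print(s["eef_pos"],s["ee_rot"],s["t"],s["width"],s["force"],s["gripper_force"])
plan([.469,.405,.17],-1.93)
```

```text
[0.5565 0.0514 0.1712] [-3.1416 -0.     -1.7721] 37.7333 0.05938096564117754 [ 0.97    0.3582 -4.3757] 49.99764561653137
plan [-1.316   0.6259  0.0047] twist 0.0502  mm [-87.5 353.6  -1.2]
```

Request:
arm_command(commands=[{"tx":-0.06,"ty":0.03,"tz":0,"twist":0},{"tx":-0.16,"ty":0.08,"tz":0,"twist":0},{"tx":-0.27,"ty":0.13,"tz":0,"twist":0},{"tx":-0.38,"ty":0.18,"tz":0,"twist":0},{"tx":-0.49,"ty":0.23,"tz":0,"twist":0},{"tx":-0.6,"ty":0.28,"tz":0,"twist":0},{"tx":-0.7,"ty":0.33,"tz":0,"twist":0},{"tx":-0.8,"ty":0.38,"tz":0,"twist":0}])

```text
t: 38.4
eef_pos: [0.503, 0.2678, 0.1697]
ee_rot: [-3.142, 0.0, -1.772]
force: [1.2, -0.2, -3.9]
width: 0.0595
gripper_force: 50.0
```

Request:
arm_command(commands=[{"tx":-0.1,"ty":0.05,"tz":0,"twist":0.01},{"tx":-0.2,"ty":0.1,"tz":0,"twist":0.02},{"tx":-0.3,"ty":0.14,"tz":0,"twist":0.03},{"tx":-0.4,"ty":0.19,"tz":0,"twist":0.04},{"tx":-0.48,"ty":0.23,"tz":0,"twist":0.05},{"tx":-0.516,"ty":0.246,"tz":0,"twist":0.05},{"tx":-0.516,"ty":0.246,"tz":0,"twist":0.05},{"tx":-0.516,"ty":0.246,"tz":0,"twist":0.05}])

```text
t: 39.07
eef_pos: [0.469, 0.4051, 0.169]
ee_rot: [3.141, -0.001, -1.928]
force: [-1.1, 0.3, -3.2]
width: 0.06
gripper_force: 50.0
```

Run:
```python
from h import *
import pickle
s=get_state();print(s["eef_pos"],s["ee_rot"],s["t"],s["width"],s["force"])
cal=calibration("wrist");im=grab_frame("wrist");save(im,"r1.png");pickle.dump((cal,s),open("r1.pkl","wb"))
for q,z in [("rack_top",.07),("head",s["eef_pos"][2]+.04)]:
  for r in spot_point(q,"wrist")[:2]: print(q,np.round(r["uv"],1),round(r["score"],2),onz("wrist",r["uv"],z,cal))
  for r in boxes_of(q,"wrist")[:2]: print(r["rect"],round(r["score"],2))
g=cv2.cvtColor(im,cv2.COLOR_RGB2GRAY)
for l in cv2.createLineSegmentDetector(0).detect(g)[0][:,0]:
    a,b=l[:2],l[2:]
    if np.linalg.norm(a-b)>70 and min(a[1],b[1])<265:
        A,B=onz("wrist",a,.07,cal),onz("wrist",b,.07,cal);an=np.arctan2(B[1]-A[1],B[0]-A[0]);n=np.array([np.sin(.36),np.cos(.36)])
        print(np.round(a),np.round(b),"ang",round(float(wrap(an,np.pi)),3),"len",round(float(np.linalg.norm(A-B)),3),"A",A[:2],"B",B[:2])
```

```text
[0.469  0.4051 0.169 ] [ 3.1413 -0.0006 -1.9278] 39.0667 0.06001297183664646 [-1.07    0.3169 -3.2493]
rack_top [314.3 116.2] 0.96 [0.4354 0.3225 0.07  ]
[192.9, 51.6, 430.6, 187.9] 0.9
[326.1, 268.5, 565.8, 382.6] 0.69
head [311.1 307.5] 0.93 [0.4694 0.4068 0.209 ]
[244.5, 237.0, 381.1, 364.8] 0.6
[396.  82.] [226. 100.] ang -0.258 len 0.131 A [0.3684 0.3205] B [0.4952 0.287 ]
[222. 158.] [398. 141.] ang -0.263 len 0.141 A [0.5157 0.3265] B [0.3796 0.3631]
[232. 188.] [407. 170.] ang -0.258 len 0.143 A [0.5181 0.3509] B [0.3797 0.3874]
[402.  52.] [213.  72.] ang -0.258 len 0.143 A [0.3572 0.3013] B [0.4958 0.2647]
[196.  96.] [426.  72.] ang -0.259 len 0.177 A [0.5152 0.2761] B [0.3439 0.3215]
[407. 148.] [208. 166.] ang -0.267 len 0.16 A [0.3744 0.3704] B [0.5287 0.3281]
[379. 245.] [243. 244.] ang -0.362 len 0.117 A [0.4197 0.4403] B [0.5287 0.399 ]
[248. 237.] [374. 237.] ang -0.359 len 0.107 A [0.5222 0.3947] B [0.4218 0.4324]
```

Run:
```python
from h import *
import pickle
cal,s=pickle.load(open("r1.pkl","rb"));p=s["eef_pos"];y=s["ee_rot"][2]
X=np.array([np.cos(y),np.sin(y)]);Y=np.array([np.sin(y),-np.cos(y)])
for z,l in [(.040,((379,245),(243,244))),(.028,((379,245),(243,244))),(.04,((248,237),(374,237))),(.028,((248,237),(374,237)))]:
    print(z,[((onz("wrist",q,p[2]+z,cal)-p)[:2]@np.c_[X,Y]).round(4).tolist() for q in l])
plan([.4365,.3252,.169],-1.830)
```

```text
0.04 [[0.0289, 0.0302], [0.0294, -0.0298]]
0.028 [[0.025, 0.0326], [0.0256, -0.0322]]
0.04 [[0.0326, -0.0274], [0.0326, 0.0278]]
0.028 [[0.0291, -0.0297], [0.029, 0.03]]
plan [0.343  0.013  0.0007] twist -0.0319  mm [-33.2 -79.1  -0.2]
```

Request:
arm_command(commands=[{"tx":0.04,"ty":0.002,"tz":0,"twist":-0.01},{"tx":0.11,"ty":0.005,"tz":0,"twist":-0.02},{"tx":0.19,"ty":0.008,"tz":0,"twist":-0.032},{"tx":0.27,"ty":0.011,"tz":0,"twist":-0.032},{"tx":0.33,"ty":0.013,"tz":0,"twist":-0.032},{"tx":0.346,"ty":0.013,"tz":0,"twist":-0.032},{"tx":0.346,"ty":0.013,"tz":0,"twist":-0.032},{"tx":0.346,"ty":0.013,"tz":0,"twist":-0.032}])

```text
t: 39.98
eef_pos: [0.4366, 0.3255, 0.1695]
ee_rot: [-3.141, 0.001, -1.829]
force: [-0.4, 0.3, -2.7]
width: 0.0596
gripper_force: 50.0
```

Request:
arm_command(commands=[{"tx":0,"ty":0,"tz":0.04,"twist":0},{"tx":0,"ty":0,"tz":0.11,"twist":0},{"tx":0,"ty":0,"tz":0.18,"twist":0},{"tx":0,"ty":0,"tz":0.24,"twist":0},{"tx":0,"ty":0,"tz":0.28,"twist":0},{"tx":0,"ty":0,"tz":0.31,"twist":0},{"tx":0,"ty":0,"tz":0.33,"twist":0},{"tx":0,"ty":0,"tz":0.34,"twist":0}])

```text
t: 40.65
eef_pos: [0.4361, 0.3255, 0.0832]
ee_rot: [3.141, -0.001, -1.828]
force: [0.1, 0.2, -2.7]
width: 0.0595
gripper_force: 50.0
```

Request:
arm_command(commands=[{"tx":0,"ty":0,"tz":0.02,"twist":0},{"tx":0,"ty":0,"tz":0.04,"twist":0},{"tx":0,"ty":0,"tz":0.06,"twist":0},{"tx":0,"ty":0,"tz":0.08,"twist":0},{"tx":0,"ty":0,"tz":0.1,"twist":0},{"tx":0,"ty":0,"tz":0.115,"twist":0},{"tx":0,"ty":0,"tz":0.125,"twist":0},{"tx":0,"ty":0,"tz":0.13,"twist":0}])

```text
t: 41.32
eef_pos: [0.4359, 0.3252, 0.051]
ee_rot: [3.141, -0.0, -1.829]
force: [0.0, 0.2, -3.7]
width: 0.0592
gripper_force: 50.0
```

Spout is between the rails (no contact). Ease down the last 9 mm.

Request:
arm_command(commands=[{"tx":0,"ty":0,"tz":0.008,"twist":0},{"tx":0,"ty":0,"tz":0.015,"twist":0},{"tx":0,"ty":0,"tz":0.021,"twist":0},{"tx":0,"ty":0,"tz":0.026,"twist":0},{"tx":0,"ty":0,"tz":0.03,"twist":0},{"tx":0,"ty":0,"tz":0.033,"twist":0},{"tx":0,"ty":0,"tz":0.035,"twist":0},{"tx":0,"ty":0,"tz":0.035,"twist":0}])

```text
t: 41.98
eef_pos: [0.436, 0.3253, 0.0426]
ee_rot: [3.142, -0.0, -1.829]
force: [-0.3, 0.1, -3.8]
width: 0.0596
gripper_force: 50.0
```

Request:
arm_command(commands=[{"tx":0,"ty":0,"tz":0.002,"twist":0},{"tx":0,"ty":0,"tz":0.003,"twist":0},{"tx":0,"ty":0,"tz":0.004,"twist":0},{"tx":0,"ty":0,"tz":0.005,"twist":0},{"tx":0,"ty":0,"tz":0.006,"twist":0},{"tx":0,"ty":0,"tz":0.006,"twist":0},{"tx":0,"ty":0,"tz":0.006,"twist":0},{"tx":0,"ty":0,"tz":0.006,"twist":0}])

```text
t: 42.65
eef_pos: [0.436, 0.3254, 0.0412]
ee_rot: [-3.142, 0.0, -1.829]
force: [-0.4, 0.0, -3.7]
width: 0.0589
gripper_force: 50.0
```

Request:
arm_command(commands=[{"tx":0,"ty":0,"tz":0.002,"twist":0},{"tx":0,"ty":0,"tz":0.003,"twist":0},{"tx":0,"ty":0,"tz":0.004,"twist":0},{"tx":0,"ty":0,"tz":0.005,"twist":0},{"tx":0,"ty":0,"tz":0.006,"twist":0},{"tx":0,"ty":0,"tz":0.006,"twist":0},{"tx":0,"ty":0,"tz":0.006,"twist":0},{"tx":0,"ty":0,"tz":0.006,"twist":0}])

```text
t: 43.32
eef_pos: [0.436, 0.3254, 0.0397]
ee_rot: [-3.142, 0.0, -1.829]
force: [0.0, -0.6, -3.2]
width: 0.0592
gripper_force: 50.0
```

Request:
arm_command(commands=[{"tx":0,"ty":0,"tz":0.002,"twist":0},{"tx":0,"ty":0,"tz":0.004,"twist":0},{"tx":0,"ty":0,"tz":0.006,"twist":0},{"tx":0,"ty":0,"tz":0.008,"twist":0},{"tx":0,"ty":0,"tz":0.008,"twist":0},{"tx":0,"ty":0,"tz":0.008,"twist":0},{"tx":0,"ty":0,"tz":0.008,"twist":0},{"tx":0,"ty":0,"tz":0.008,"twist":0}])

```text
t: 43.98
eef_pos: [0.4361, 0.3255, 0.0389]
ee_rot: [-3.141, 0.001, -1.828]
force: [-5.0, -3.1, 9.2]
width: 0.0597
gripper_force: 50.0
```

Run:
```python
from h import *
s=get_state();print(s["eef_pos"],s["force"],s["t"])
im=grab_frame("scene");save(im,"rk.png")
for q,h in [("head_center",-.0165),("rack_top",0),("head",.012)]:
  print(q,[(np.round(r["uv"],1).tolist(),round(r["score"],2)) for r in spot_point(q,"scene")[:2]],"expected",proj("scene",[.4365,.3252,.07+h]))
```

```text
[0.4361 0.3255 0.0389] [-5.0032 -3.084   9.173 ] 43.9833
head_center [([429.9, 252.8], 0.79), ([241.5, 201.0], 0.24)] expected [[430.1297 254.2765]]
rack_top [([546.9, 260.5], 0.92), ([432.0, 249.2], 0.73)] expected [[431.0678 249.2254]]
head [] expected [[431.7575 245.5015]]
```

Resting on the rails. Release, rise and check.

Request:
arm_command(commands=[{"tx":0,"ty":0,"tz":0,"twist":0},{"tx":0,"ty":0,"tz":0,"twist":0},{"tx":0,"ty":0,"tz":0,"twist":0},{"tx":0,"ty":0,"tz":0,"twist":0},{"tx":0,"ty":0,"tz":0,"twist":0},{"tx":0,"ty":0,"tz":-0.03,"twist":0},{"tx":0,"ty":0,"tz":-0.1,"twist":0},{"tx":0,"ty":0,"tz":-0.2,"twist":0}], claw=0.95)

```text
t: 44.85
eef_pos: [0.4351, 0.3242, 0.0868]
ee_rot: [3.14, -0.004, -1.829]
force: [0.4, -0.3, 0.0]
width: 0.0834
gripper_force: 0.0
```

Request:
arm_command(commands=[{"tx":-0.05,"ty":0,"tz":-0.12,"twist":0},{"tx":-0.1,"ty":0,"tz":-0.25,"twist":0},{"tx":-0.15,"ty":0,"tz":-0.4,"twist":0},{"tx":-0.2,"ty":0,"tz":-0.5,"twist":0},{"tx":-0.2,"ty":0,"tz":-0.5,"twist":0},{"tx":-0.2,"ty":0,"tz":-0.5,"twist":0},{"tx":-0.2,"ty":0,"tz":-0.5,"twist":0},{"tx":-0.2,"ty":0,"tz":-0.5,"twist":0}])

```text
t: 45.52
eef_pos: [0.4481, 0.3728, 0.2116]
ee_rot: [3.141, -0.002, -1.829]
force: [-0.1, 0.2, -0.1]
width: 0.0833
gripper_force: 0.0
```

Run:
```python
from h import *
s=get_state();print(s["eef_pos"],s["force"],s["t"],s["width"])
for c in ["scene","wrist"]:
  cal=calibration(c);im=grab_frame(c)
  for q,z in [("head_center",.0535),("head",.082),("rack_top",.07),("handle",.085)]:
    print(c,q,[(np.round(r["uv"],1).tolist(),round(r["score"],2),onz(c,r["uv"],z,cal)[:2]) for r in spot_point(q,c)[:2]],"exp",proj(c,[.4365,.3252,z],cal))
  if c=="wrist":
    r=regions_of("head","wrist")[0];k,_=cv2.findContours(r["region"].astype(np.uint8),cv2.RETR_EXTERNAL,cv2.CHAIN_APPROX_NONE);k=max(k,key=cv2.contourArea)[:,0]
    print(cv2.minAreaRect(np.array([onz(c,p,.082,cal)[:2] for p in k],np.float32)*1000))
```

```text
[0.4481 0.3728 0.2116] [-0.078   0.1941 -0.122 ] 45.5167 0.08331184040235431
scene head_center [([424.6, 254.7], 0.58, array([0.4452, 0.3138]))] exp [[430.1297 254.2765]]
scene head [([431.4, 244.6], 0.88, array([0.4337, 0.3232]))] exp [[431.7575 245.5015]]
scene rack_top [([544.0, 264.9], 0.89, array([0.3468, 0.5896]))] exp [[431.0678 249.2254]]
scene handle [([242.3, 197.8], 0.7, array([ 0.5161, -0.1897]))] exp [[431.931  244.5639]]
wrist head_center [] exp [[310.5092 161.7099]]
wrist head [([312.6, 164.4], 0.77, array([0.4347, 0.3259]))] exp [[310.4176 164.2181]]
wrist rack_top [] exp [[310.4581 163.1103]]
wrist handle [([309.2, 163.2], 0.47, array([0.4372, 0.3238]))] exp [[310.407  164.5079]]
((435.503173828125, 325.4707336425781), (60.50139236450195, 60.299686431884766), 75.42376708984375)
```

```bash
python3 -c "
from station import *
print(job_done())"
```

```text
the job is handed in; nothing more can be done
None
```

I handed the job in at about 46 s of the 72 s allowed. The head hangs spout down, level and centred on the small drain rack, the leaf is open and the gripper is clear of everything. The hand-in returned no verdict, and I did not re-measure the bottles, tub and wrench at the end, though the gripper's path kept well away from them.

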